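Count along the rack and push the bin into the third gap

ROBOT

A 6-joint arm with a two-finger parallel gripper is mounted at the origin on the work surface. World frame = base frame: x ahead of the robot, y to its left, z up, the work surface at z = 0. Lengths are in m, angles in rad, forces in N, time in s.
With the tool pointing down it reaches from about 0.275 to 0.725 m from the base axis. Payload 15.9 kg.
Tool frame: the origin (TCP) lies midway between the tips of the shut fingers; the grasp point (between the pads) lies 19 mm behind it (robot.grip_point_offset is the distance from the TCP to the grasp point, in m); x points along the fingers, z is the direction in which the jaws open and shut, and the axes are right-handed (so a half turn about x gives the same grasp; the last joint's range is limited). The gripper opens to 85 mm and grips with 20 to 120 N. Pads are 22 mm wide; open, the fingers measure 114 mm over their backs; the gripper's body (76 mm by 85 mm) begins 54 mm behind the grasp point. The pads swing forward as they close: fully open they stand 13 mm farther back than shut.
Start: joints at [-1.19, 0.213, -0.034, 1.323, 0, 1.571], TCP at [0.186, -0.464, 0.193] pointing down, gripper open.
Joint ranges: [-2.98, 2.98], [-0.74, 1.72], [-1.14, 1.35], [-2.1, 2.04], [-1.57, 1.44], [-3.14, 3.14]. Speed limits (rad/s): [1.89, 1.89, 2.39, 2.57, 3.14, 3.14].

INTERFACE

Orientations are given as a unit quaternion [x, y, z, w].
In Python, from cell import robot gives the robot as it stands.
- The arm moves only by the tool apply_moves, never from a script. Its argument "rows" is a list of rows, each a list of 7 numbers: the shift along the tool's x, y, z in m, then the turn, a rotation vector about the tool's x, y, z in degrees, then the opening, from -1 (shut) to 1 (fully open). A call has 1 to 20 rows; each row shifts and turns the commanded pose from where the row before left it, along the tool's axes as they then stand; what a row does not reach is not made up. A row lasts 1/12 s, in which the tool goes at most 41.7 mm and 7.16 degrees, less where a joint would pass 70% of its speed; a pose out of reach is approached as far as the arm can. A call with a gripper value outside its range is refused whole. The fingers move at their own pace and stop on an object; "force" is the grip in N (left out, the last holds). Time passes only in rows, so rows that do not move let the fingers close. It gives the time, the measured TCP pose, the force and the opening at its end, in the units of the state.
- robot.observe(): the state, without advancing time (a new reading comes with each control period).
- robot.get_image(name): name is "side" or "top"; returns the picture (420x560x3 uint8, red, green, blue); there is no depth.
- robot.camera_params(name): a dict with "fx", "fy", "cx", "cy" (pixels), "distortion" ([k1, k2, p1, p2, k3] as OpenCV has them; the pictures are not rectified), "xyz" and "orientation" of the camera in the world. Camera axes: x right, y down, z forward; pixel columns grow to the right and rows downward; lengths in m; the calibration is good to about 2 mm. A picture is of the moment at which its call begins. camera_params takes no time and is no camera call.
- robot.hand_in(): hands the job in, once; it reports no verdict.
The state is a dict: "time": time; "qpos": joint angles; "joint_vel": joint speeds; "effort": joint torques, N m; "tcp_pos": TCP position; "ee_rot": TCP orientation; "wrist_force": force on the tool from outside, world axes, zero at the start; "torque": the same for the moment, N m; "gripper_width": opening from 0.0 (shut) to 1.0 (fully open).
Only numpy, scipy, OpenCV 4.12 (cv2) and the standard library are available. Lean on these libraries where they do the work, as an engineer would, in place of code of your own. Each camera call takes 0.05 s, during which the arm holds its last target.

TASK

Starting at the yellow end of the divider rack, put a fingertip on the white pad of the sprung rail above the first gap and slide it lightly along the rail, keeping contact over the ribs and counting every gap whether filled or empty, over the second pad and on to the third, and no farther. Then push the green bin along the bench with the fingers into that third gap until it is fully home against the back wall. Do not lift or tip the bin, press the rail only gently, leave the other bins and the things lying about where they are, and finish clear of everything.

Things in the scene. Friction and masses are not known exactly. Their poses are not given: they have to be found in the camera images.
- rack: grey metal divider rack fixed on the bench, 354 mm long (its y), 80 mm deep, 36 mm high. Origin on the bench under its middle; x points from its open front to its back, z up. Seven dividers 6 mm thick, at y = -174, -116, -58, 0, 58, 116, 174 mm, run from rounded noses at x = -40 mm back to the wall and leave six gaps 52 mm wide, centred at y = -145, -87, -29, 29, 87, 145 mm.
- rack_stop (a point): middle of the rack's back wall, on its inner face, 18 mm up (x = 34 mm of the rack): what a bin in a gap comes to rest against. The gaps are open at the front and above, with the bench as their floor; the rail bridges them near the back.
- rail (a joint): how far the sprung rail above the rack is pressed down, 0 (up) to 0.010 m (bottomed). A dark bar along the whole rack, 24 mm wide, centred at x = 22 mm of the rack; white pads over the gaps, tops 60 mm above the bench when up, and low dark ribs, 2.5 mm above the pads, over the dividers. It sinks as one piece: 2 to 3 N to start, 6 to 7 N at the bottom.
- yellow_end: yellow block 76 x 24 x 70 mm (rack's x, y, z) fixed at one end of the rack, at y = +193 or -193 mm of the rack; the gaps are counted from this end. Origin under its centre.
- green_bin: the loose small green open plastic bin with copper elbows in it, the part to be pushed: 74 mm long (x), 40 mm wide (y), 32 mm high, about 0.2 kg, standing on the bench in front of the rack. Origin at the centre of its underside, z up; its x axis starts roughly along the rack's x. When it is home against the back wall its origin is at x = -3 mm of the rack and its near end is level with the divider noses.
- grey_bin: bystander: grey bin of the same size, standing in the gap at y = -87 mm of the rack. Origin at the centre of its underside.
- blue_bin: bystander: blue bin of the same size, standing in the gap at y = +87 mm of the rack. Origin at the centre of its underside.
- elbow: bystander: loose copper pipe elbow, about 45 mm across and 26 mm high, on the bench. Origin on the bench under it.
- coupling: bystander: copper pipe coupling standing upright, 34 mm diameter, 40 mm high. Origin under its centre.
- tin: bystander: flat steel tin, 60 mm diameter, 35 mm high. Origin under its centre.
- wrench: bystander: wrench lying behind the rack, roughly along y. Origin under its middle.
- mug: bystander: blue mug, 80 mm diameter, 90 mm high. Origin under its centre.
- pad1 (a point): white pad of the rail above the gap at y = -145 mm of the rack: 24 x 44 mm (rack's x, y). Origin at the centre of its top face; x, y, z as the rack's.
- pad2 (a point): white pad of the rail above the gap at y = -87 mm of the rack: 24 x 44 mm (rack's x, y). Origin at the centre of its top face; x, y, z as the rack's.
- pad3 (a point): white pad of the rail above the gap at y = -29 mm of the rack: 24 x 44 mm (rack's x, y). Origin at the centre of its top face; x, y, z as the rack's.
- pad4 (a point): white pad of the rail above the gap at y = 29 mm of the rack: 24 x 44 mm (rack's x, y). Origin at the centre of its top face; x, y, z as the rack's.
- pad5 (a point): white pad of the rail above the gap at y = 87 mm of the rack: 24 x 44 mm (rack's x, y). Origin at the centre of its top face; x, y, z as the rack's.
- pad6 (a point): white pad of the rail above the gap at y = 145 mm of the rack: 24 x 44 mm (rack's x, y). Origin at the centre of its top face; x, y, z as the rack's.
Mind the look-alikes: they are no part of the job. What is shaped like the green_bin but purple is not meant.

How it is judged:
On the way, in this order (a step that is already met when the one before it is completed fails the run):
1. a fingertip rests on the pad above the first gap from the yellow end (((y of yellow_end in the frame of rack above 0 m and contact force between the fingers and rail_c5 above 0.2 N and contact force between the fingers and rail_c12 below 0.05 N and contact force between the fingers and rail_c4 below 0.05 N and contact force between the fingers and rail_c11 below 0.05 N and contact force between the fingers and rail_c3 below 0.05 N) or (y of yellow_end in the frame of rack below 0 m and contact force between the fingers and rail_c0 above 0.2 N and contact force between the fingers and rail_c8 below 0.05 N and contact force between the fingers and rail_c1 below 0.05 N and contact force between the fingers and rail_c9 below 0.05 N and contact force between the fingers and rail_c2 below 0.05 N))), for 0.1 s.
2. it runs over the rib between the first and the second gap (((y of yellow_end in the frame of rack above 0 m and contact force between the fingers and rail_c12 above 0.2 N and contact force between the fingers and rail_c5 below 0.05 N and contact force between the fingers and rail_c4 below 0.05 N and contact force between the fingers and rail_c11 below 0.05 N and contact force between the fingers and rail_c3 below 0.05 N) or (y of yellow_end in the frame of rack below 0 m and contact force between the fingers and rail_c8 above 0.2 N and contact force between the fingers and rail_c0 below 0.05 N and contact force between the fingers and rail_c1 below 0.05 N and contact force between the fingers and rail_c9 below 0.05 N and contact force between the fingers and rail_c2 below 0.05 N))), for 0.02 s.
3. it comes onto the second pad (((y of yellow_end in the frame of rack above 0 m and contact force between the fingers and rail_c4 above 0.2 N and contact force between the fingers and rail_c5 below 0.05 N and contact force between the fingers and rail_c12 below 0.05 N and contact force between the fingers and rail_c11 below 0.05 N and contact force between the fingers and rail_c3 below 0.05 N) or (y of yellow_end in the frame of rack below 0 m and contact force between the fingers and rail_c1 above 0.2 N and contact force between the fingers and rail_c0 below 0.05 N and contact force between the fingers and rail_c8 below 0.05 N and contact force between the fingers and rail_c9 below 0.05 N and contact force between the fingers and rail_c2 below 0.05 N))), for 0.04 s.
4. it runs over the rib between the second and the third gap (((y of yellow_end in the frame of rack above 0 m and contact force between the fingers and rail_c11 above 0.2 N and contact force between the fingers and rail_c5 below 0.05 N and contact force between the fingers and rail_c12 below 0.05 N and contact force between the fingers and rail_c4 below 0.05 N and contact force between the fingers and rail_c3 below 0.05 N) or (y of yellow_end in the frame of rack below 0 m and contact force between the fingers and rail_c9 above 0.2 N and contact force between the fingers and rail_c0 below 0.05 N and contact force between the fingers and rail_c8 below 0.05 N and contact force between the fingers and rail_c1 below 0.05 N and contact force between the fingers and rail_c2 below 0.05 N))), for 0.02 s.
5. it comes onto the third pad (((y of yellow_end in the frame of rack above 0 m and contact force between the fingers and rail_c3 above 0.2 N and contact force between the fingers and rail_c5 below 0.05 N and contact force between the fingers and rail_c12 below 0.05 N and contact force between the fingers and rail_c4 below 0.05 N and contact force between the fingers and rail_c11 below 0.05 N) or (y of yellow_end in the frame of rack below 0 m and contact force between the fingers and rail_c2 above 0.2 N and contact force between the fingers and rail_c0 below 0.05 N and contact force between the fingers and rail_c8 below 0.05 N and contact force between the fingers and rail_c1 below 0.05 N and contact force between the fingers and rail_c9 below 0.05 N))), for 0.1 s.
6. the green bin then enters the third gap (((y of yellow_end in the frame of rack above 0 m and y of green_bin in the frame of rack between 0.017 and 0.041 m and x of green_bin in the frame of rack above -0.045 m) or (y of yellow_end in the frame of rack below 0 m and y of green_bin in the frame of rack between -0.041 and -0.017 m and x of green_bin in the frame of rack above -0.045 m))), for 0.1 s.
At the end, for the whole second after the job is handed in: the green bin stands flat on the bench in the third gap from the yellow end (within 12 mm of the gap's centre line, lengthways within 0.22 rad), within 5.5 mm of the back wall, at rest; the rail is up again (within 2 mm) (((y of yellow_end in the frame of rack above 0 m and y of green_bin in the frame of rack between 0.017 and 0.041 m and x of green_bin in the frame of rack above -0.0085 m) or (y of yellow_end in the frame of rack below 0 m and y of green_bin in the frame of rack between -0.041 and -0.017 m and x of green_bin in the frame of rack above -0.0085 m)) and angle between the x axis of green_bin and the x axis of rack, either way round below 0.22 rad and height (world z) of green_bin below 0.004 m and angle between green_bin's own z axis and vertical below 0.06 rad and linear speed of green_bin below 0.02 m/s and value of joint rail below 0.002 m); the robot touches nothing.
It fails at once if the green bin is lifted (over 12 mm) or tipped (over 0.35 rad) (height (world z) of green_bin above 0.012 m or angle between green_bin's own z axis and vertical above 0.35 rad).
It fails at once if the fingers run on past the third gap: they touch a pad of the fourth, fifth or sixth ((y of yellow_end in the frame of rack above 0 m and (contact force between the fingers and rail_c2 above 0.5 N or contact force between the fingers and rail_c1 above 0.5 N or contact force between the fingers and rail_c0 above 0.5 N)) or (y of yellow_end in the frame of rack below 0 m and (contact force between the fingers and rail_c3 above 0.5 N or contact force between the fingers and rail_c4 above 0.5 N or contact force between the fingers and rail_c5 above 0.5 N))).
It fails at once if the rail is pressed hard (over 25 N) (contact force between the fingers and rail_c0 above 25 N or contact force between the fingers and rail_c1 above 25 N or contact force between the fingers and rail_c2 above 25 N or contact force between the fingers and rail_c3 above 25 N or contact force between the fingers and rail_c4 above 25 N or contact force between the fingers and rail_c5 above 25 N).
It fails at once if another bin moves over 12 mm, or another thing over 20 mm (distance of any of grey_bin, blue_bin from where it was at the start of the episode above 0.012 m or distance of any of elbow, coupling, tin, wrench, mug from where it was at the start of the episode above 0.02 m).
It also fails if it takes over 64 s, if anything falls off the work surface, if the arm or the gripper's body presses on something with over 40 N, if the wrist force passes 120 N, or if a joint passes its speed limit or range.

## Working session

There is one attempt and no reset: what is moved stays moved. The work goes in short steps, Python scripts to look and compute and a tool call to move; the robot and the scene stay as the last step left them, time stands still between calls to the robot, and variables do not carry over. Pictures are saved under pics/ and viewed, and the job is handed in when it is done.

Besides the shell and the picture viewer there is one more tool, called after "Call:" as a command line: name --pt "numbers of a row" for each row, then --argument value for the rest. apply_moves: Moves the arm, as the interface text tells. Its arguments: {"type":"object","properties":{"rows":{"type":"array"},"force":{"type":"number"}},"required":["rows"]}

```bash
mkdir -p pics
python3 - <<'E'
from cell import robot
import cv2
for n in ("top","side"):
    im=robot.get_image(n); cv2.imwrite(f"pics/{n}0.png",im[:,:,::-1]); print(robot.camera_params(n))
print(robot.observe())
E
```

```text
{'fx': 495.11855196042364, 'fy': 495.11855196042364, 'cx': 286.558507745058, 'cy': 208.3925959414972, 'distortion': array([-0.04440604,  0.        ,  0.        ,  0.        ,  0.        ]), 'xyz': array([ 0.37667496, -0.00624344,  1.1638329 ]), 'orientation': array([-0.69596385,  0.71254043, -0.07323216,  0.05057179])}
{'fx': 528.312264560391, 'fy': 528.312264560391, 'cx': 289.06693556689646, 'cy': 215.9421060298254, 'distortion': array([0.00700657, 0.        , 0.        , 0.        , 0.        ]), 'xyz': array([0.15760832, 0.82402402, 0.73160479]), 'orientation': array([-0.19741305,  0.86758193, -0.44221698,  0.11302131])}
{'time': 0.1, 'qpos': array([-1.18998745e+00,  2.13303958e-01, -3.49955790e-02,  1.32348979e+00,
       -1.14315806e-06,  1.57082260e+00]), 'joint_vel': array([-7.11927230e-04, -3.19392555e-03,  1.52314404e-03, -6.41361374e-05,
        8.48721317e-04, -1.23120983e-04]), 'effort': array([-5.21980128e-04, -6.87248755e+01,  4.87806487e+01,  1.22207074e-02,
       -1.23679606e-04, -3.37832989e-05]), 'tcp_pos': array([ 0.18570787, -0.4638638 ,  0.19276746]), 'ee_rot': array([ 0.39653995,  0.5858776 , -0.39614707,  0.58529565]), 'wrist_force': array([ 0.02087544,  1.09058704, -0.43620799]), 'torque': array([-0.01844006,  0.01919009,  0.01111785]), 'gripper_width': 1.0050999221424455}
```

View pics/top0.png

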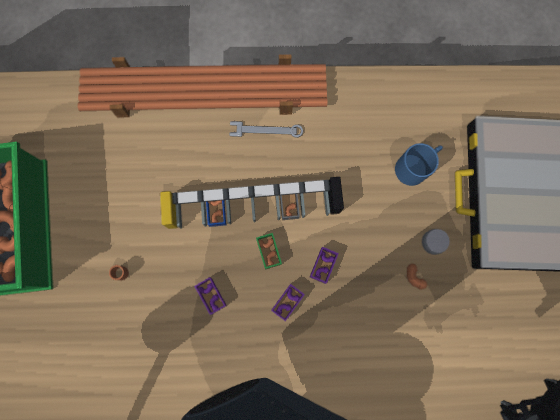

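View pics/side0.png

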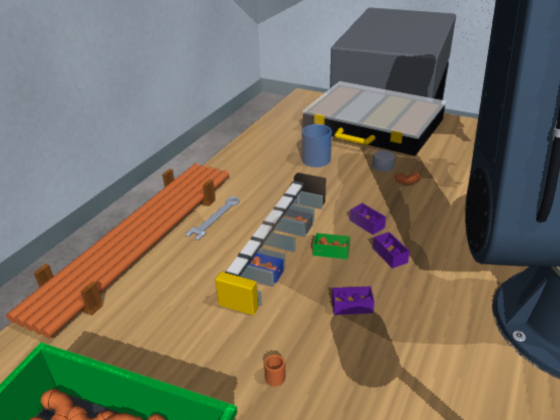

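The top view shows the rack with the yellow block at its left end, about (167,208). The blue bin is at (216,212) and the grey bin at (290,205). There is one loose small green bin with copper elbows at (269,250). The purple look-alikes at (211,296), (288,301) and (324,263) are not meant, and neither is the big green crate at the left edge. I'll enlarge to confirm and measure.

Run:
```python
import cv2
im=cv2.imread("pics/top0.png")
c=im[165:285,150:350]
cv2.imwrite("pics/crop0.png",cv2.resize(c,None,fx=4,fy=4,interpolation=cv2.INTER_CUBIC))
```

```text
(no output)
```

View pics/crop0.png

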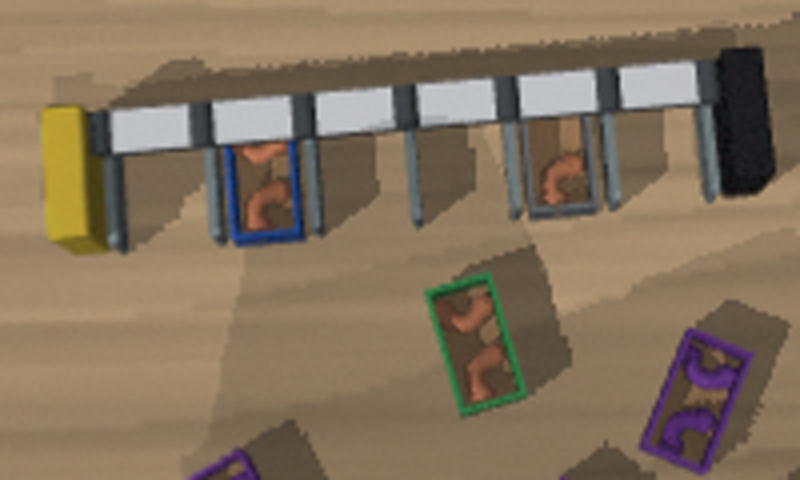

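The crop confirms the green-rimmed bin with copper elbows at about (269,251), and the yellow block on the left. So the third gap from that end lies between dividers at crop x≈314 and 413, with its pad at about (239,192). Next I'll fit the poses.

```bash
cat > h.py <<'E'
import cv2,numpy as np
from cell import robot
from scipy.spatial.transform import Rotation as R
from scipy.optimize import least_squares
def proj(n,P):
    c=robot.camera_params(n); r=R.from_quat(c['orientation']).inv()
    p=r.apply(np.atleast_2d(P)-c['xyz'])
    K=np.array([[c['fx'],0,c['cx']],[0,c['fy'],c['cy']],[0,0,1.]])
    return cv2.projectPoints(p.reshape(-1,1,3),np.zeros(3),np.zeros(3),K,np.array(c['distortion']))[0].reshape(-1,2)
def unproj(n,uv,z):
    c=robot.camera_params(n); K=np.array([[c['fx'],0,c['cx']],[0,c['fy'],c['cy']],[0,0,1.]])
    u=cv2.undistortPoints(np.array(uv,float).reshape(-1,1,2),K,np.array(c['distortion'])).reshape(-1,2)
    d=R.from_quat(c['orientation']).apply(np.c_[u,np.ones(len(u))])
    return c['xyz']+d*((z-c['xyz'][2])/d[:,2])[:,None]
def T(p,pts): # p=x,y,th
    c,s=np.cos(p[2]),np.sin(p[2]); pts=np.atleast_2d(pts)
    return np.c_[p[0]+c*pts[:,0]-s*pts[:,1],p[1]+s*pts[:,0]+c*pts[:,1],pts[:,2]]
E
python3 - <<'E'
from h import *
from itertools import permutations
im=cv2.imread("pics/top0.png"); im2=cv2.imread("pics/side0.png")
def pads(im,roi):
    x0,y0,x1,y1=roi
    g=im[y0:y1,x0:x1].astype(int); m=((g.min(2)>150)&(g.max(2)-g.min(2)<30)).astype(np.uint8)
    n,l,s,c=cv2.connectedComponentsWithStats(m)
    return [(c[i][0]+x0,c[i][1]+y0,s[i][4]) for i in range(1,n) if s[i][4]>25]
a=sorted(pads(im,(160,165,345,215))); b=sorted(pads(im2,(220,170,310,285)))
print(np.round(a,1)); print(np.round(b,1))
pp=np.array([[.022,y,.060] for y in (.145,.087,.029,-.029,-.087,-.145)])
A=np.array(a)[:,:2]
print(np.round(unproj("top",A,.06),4))
f=lambda p:(proj("top",T(p,pp))-A).ravel()
s=least_squares(f,[.42,.05,0]); print("rack top",s.x,np.abs(s.fun).max())
p=s.x
print("side proj", np.round(proj("side",T(p,pp)),1))
if len(b)==6:
    B=np.array(b)[:,:2]
    s2=least_squares(lambda p:(proj("side",T(p,pp))-B).ravel(),p);print("rack side",s2.x,np.abs(s2.fun).max())
    s3=least_squares(lambda q:np.r_[(proj("side",T(q,pp))-B).ravel(),f(q)],p);print("both",s3.x,np.abs(s3.fun).max())
def green(im,roi):
    x0,y0,x1,y1=roi; h=cv2.cvtColor(im,cv2.COLOR_BGR2HSV)[y0:y1,x0:x1]
    m=cv2.inRange(h,(50,120,50),(75,255,255)); ys,xs=np.nonzero(m)
    return np.c_[xs+x0,ys+y0]
g=green(im,(240,225,300,280)); 
W=unproj("top",g,.032)[:,:2].astype(np.float32)
r=cv2.minAreaRect(W);print("green rect top",r)
print(np.round(cv2.boxPoints(r),4))
g2=green(im2,(300,225,360,265)); print(len(g),len(g2))
E
```

```text
[[187.  196.8 195. ]
 [212.9 194.5 194. ]
 [238.1 192.2 186. ]
 [263.8 190.  187. ]
 [289.1 187.9 190. ]
 [314.2 185.8 189. ]]
[[236.8 265.  196. ]
 [250.1 247.2 169. ]
 [261.7 231.  146. ]
 [273.2 215.6 126. ]
 [283.6 201.8 119. ]
 [293.3 188.8 107. ]]
[[ 0.6032  0.1804  0.06  ]
 [ 0.6073  0.122   0.06  ]
 [ 0.6116  0.0649  0.06  ]
 [ 0.6155  0.0065  0.06  ]
 [ 0.6191 -0.0514  0.06  ]
 [ 0.6229 -0.1089  0.06  ]]
rack top [0.59132541 0.03409006 0.06787642] 0.16438048088906498
side proj [[237.2 265.2]
 [250.2 247.5]
 [262.3 231.2]
 [273.4 216.1]
 [283.7 202.1]
 [293.3 189.1]]
rack side [0.59228435 0.03350906 0.06597412] 0.26739009797267954
both [0.5917236  0.03399718 0.06673384] 0.3964659363964529
green rect top ((0.48027148842811584, -0.0015023164451122284), (0.07354874908924103, 0.03821531683206558), 14.902152061462402)
[[ 0.4398  0.0075]
 [ 0.4496 -0.0294]
 [ 0.5207 -0.0105]
 [ 0.5109  0.0264]]
116 671
```

```bash
cat >> h.py <<'E'
RK=np.array([.5917,.0340,.0667])
def rk(x,y,z): return T(RK,[[x,y,z]])[0]
def torack(p):
    d=np.array(p,float)[:2]-RK[:2];c,s=np.cos(RK[2]),np.sin(RK[2]);return np.array([c*d[0]+s*d[1],-s*d[0]+c*d[1]])
def Rtool(yaw,tilt=0,sgn=1):
    # tool x down, tool z along sgn*(yaw y axis); tilt about yaw x axis: positive -> tip points to -y
    z=np.array([0,sgn,0]);x=np.array([0,0,-1.]);M=np.c_[x,np.cross(z,x),z]
    return R.from_euler('z',yaw)*R.from_euler('x',-tilt)*R.from_matrix(M)
def plan(pos,Rt,cur=None):
    o=robot.observe(); p,r=(o['tcp_pos'],R.from_quat(o['ee_rot'])) if cur is None else cur
    return r.inv().apply(np.array(pos)-p), np.degrees((r.inv()*Rt).as_rotvec())
def show():
    o=robot.observe(); r=R.from_quat(o['ee_rot']).as_matrix()
    print('t',round(o['time'],2),'tcp',o['tcp_pos'].round(4),'rack',torack(o['tcp_pos']).round(4),'F',o['wrist_force'].round(2),'w',round(o['gripper_width'],3)); print('x',r[:,0].round(3),'y',r[:,1].round(3),'z',r[:,2].round(3)); print('q',o['qpos'].round(3))
E
python3 - <<'E'
from h import *
show()
for s in(1,-1):
    for tl in (0,10): print(s,tl,plan(rk(.022,.145,.11),Rtool(RK[2],np.radians(tl),s)))
print('green rack',torack([.4803,-.0015]))
E
```

```text
t 0.1 tcp [ 0.1857 -0.4639  0.1928] rack [-0.4383 -0.4697] F [ 0.02  1.09 -0.44] w 1.005
x [-0.     0.001 -1.   ] y [ 0.928  0.372 -0.   ] z [ 0.372 -0.928 -0.001]
q [-1.19   0.213 -0.035  1.323 -0.     1.571]
1 0 (array([ 0.08320602,  0.62766297, -0.44234548]), array([-1.62004374e+02, -1.28312899e-02, -8.04205466e-02]))
1 10 (array([ 0.08320602,  0.62766297, -0.44234548]), array([-161.43368308,    2.22371674,  -14.20437133]))
-1 0 (array([ 0.08320602,  0.62766297, -0.44234548]), array([ 1.79956061e+01, -5.64159620e-02,  9.00130124e-03]))
-1 10 (array([ 0.08320602,  0.62766297, -0.44234548]), array([17.95079407, -9.97398932, -1.56144376]))
green rack [-0.11351838 -0.02799619]
```

Call:
apply_moves --pt "0 0 0 6 0 0 -1" --pt "0 0 0 6 0 0 -1" --pt "0 0 0 6 0 0 -1" --pt "0.002 0.022 -0.03 0 0 0 -1" --pt "0.002 0.022 -0.03 0 0 0 -1" --pt "0.002 0.022 -0.03 0 0 0 -1" --pt "0.002 0.022 -0.03 0 0 0 -1" --pt "0.002 0.022 -0.03 0 0 0 -1" --pt "0.002 0.022 -0.03 0 0 0 -1" --pt "0.002 0.022 -0.03 0 0 0 -1" --pt "0.002 0.022 -0.03 0 0 0 -1" --pt "0.002 0.022 -0.03 0 0 0 -1" --pt "0.002 0.022 -0.03 0 0 0 -1" --pt "0.002 0.022 -0.03 0 0 0 -1" --pt "0.002 0.022 -0.03 0 0 0 -1" --pt "0.002 0.022 -0.03 0 0 0 -1" --pt "0.002 0.022 -0.03 0 0 0 -1" --pt "0.002 0.022 -0.03 0 0 0 -1" --pt "0.002 0.022 -0.03 0 0 0 -1" --pt "0.002 0.022 -0.03 0 0 0 -1"

```text
time: 1.77
tcp_pos: [0.5267, 0.0564, 0.1589]
ee_rot: [0.478, 0.528, -0.471, 0.52]
wrist_force: [-0.4, -0.2, 0.5]
gripper_width: 0.001
```

Run:
```python
from h import *
show()
print(plan(rk(.022,.145,.11),Rtool(RK[2],np.radians(10),-1)))
```

```text
t 1.77 tcp [0.5267 0.0564 0.1589] rack [-0.0634  0.0267] F [-0.43 -0.23  0.48] w 0.001
x [-0.002  0.015 -1.   ] y [ 0.995  0.099 -0.001] z [ 0.099 -0.995 -0.015]
q [ 0.097  0.283 -0.03   1.258  0.015  3.139]
(array([ 0.05050814,  0.08926442, -0.11473095]), array([  1.88677518, -10.84350298,  -0.114183  ]))
```

Joint 6 is at its limit in this hand orientation, so I'll turn the hand half round to the equivalent one.

Call:
apply_moves --pt "0 0 0 -7 0 0 -1" --pt "0 0 0 -7 0 0 -1" --pt "0 0 0 -7 0 0 -1" --pt "0 0 0 -7 0 0 -1" --pt "0 0 0 -7 0 0 -1" --pt "0 0 0 -7 0 0 -1" --pt "0 0 0 -7 0 0 -1" --pt "0 0 0 -7 0 0 -1" --pt "0 0 0 -7 0 0 -1" --pt "0 0 0 -7 0 0 -1" --pt "0 0 0 -7 0 0 -1" --pt "0 0 0 -7 0 0 -1" --pt "0 0 0 -7 0 0 -1" --pt "0 0 0 -7 0 0 -1" --pt "0 0 0 -7 0 0 -1" --pt "0 0 0 -7 0 0 -1" --pt "0 0 0 -7 0 0 -1" --pt "0 0 0 -7 0 0 -1" --pt "0 0 0 -7 0 0 -1" --pt "0 0 0 -7 0 0 -1"

```text
time: 3.43
tcp_pos: [0.5261, 0.0531, 0.1589]
ee_rot: [-0.325, 0.624, 0.335, 0.627]
wrist_force: [-0.1, -0.6, 0.1]
gripper_width: -0.004
```

Run:
```python
from h import *
show()
print(plan(rk(.022,.145,.11),Rtool(RK[2],np.radians(10),1)))
print(plan(rk(.022,.145,.11),Rtool(RK[2],np.radians(0),1)))
```

```text
t 3.43 tcp [0.5261 0.0531 0.1589] rack [-0.0642  0.0235] F [-0.09 -0.57  0.13] w -0.004
x [-0.002  0.014 -1.   ] y [-0.825  0.565  0.01 ] z [0.565 0.825 0.01 ]
q [ 0.091  0.281 -0.032  1.258  0.014  0.691]
(array([0.05056534, 0.00696625, 0.14827817]), array([-38.08034621,  10.39153359,  -3.67641649]))
(array([0.05056534, 0.00696625, 0.14827817]), array([-38.20130348,   0.76524558,  -0.34301589]))
```

Call:
apply_moves --pt "0 0 0 -6.35 0 0 -1" --pt "0 0 0 -6.35 0 0 -1" --pt "0 0 0 -6.35 0 0 -1" --pt "0 0 0 -6.35 0 0 -1" --pt "0 0 0 -6.35 0 0 -1" --pt "0 0 0 -6.4 0 0 -1" --pt "0.009 -0.017 0.024 0 0 0 -1" --pt "0.009 -0.017 0.024 0 0 0 -1" --pt "0.009 -0.017 0.024 0 0 0 -1" --pt "0.009 -0.017 0.024 0 0 0 -1" --pt "0.009 -0.017 0.024 0 0 0 -1" --pt "0 0 0 0 5 0 -1" --pt "0 0 0 0 5 0 -1" --pt "0 0 0 0 0 0 -1"

```text
time: 4.6
tcp_pos: [0.6031, 0.1809, 0.1144]
ee_rot: [0.556, -0.523, -0.472, -0.441]
wrist_force: [0.6, 1.3, -0.5]
gripper_width: -0.001
```

Run:
```python
from h import *
show()
print(plan(rk(.022,.145,.075),Rtool(RK[2],np.radians(10),1)))
im=robot.get_image("side"); cv2.imwrite("pics/s1.png",cv2.resize(im[130:350,150:400,::-1],None,fx=3,fy=2.7,interpolation=cv2.INTER_CUBIC))
```

```text
t 4.6 tcp [0.6031 0.1809 0.1144] rack [0.0212 0.1458] F [ 0.56  1.28 -0.53] w -0.001
x [ 0.008 -0.165 -0.986] y [-0.998 -0.063  0.003] z [-0.063  0.984 -0.165]
q [ 0.379  0.561  0.263  1.327 -0.156  0.32 ]
(array([ 0.03902461, -0.00093221,  0.00569099]), array([-0.16826382,  0.51705328, -0.19278129]))
```

View pics/s1.png

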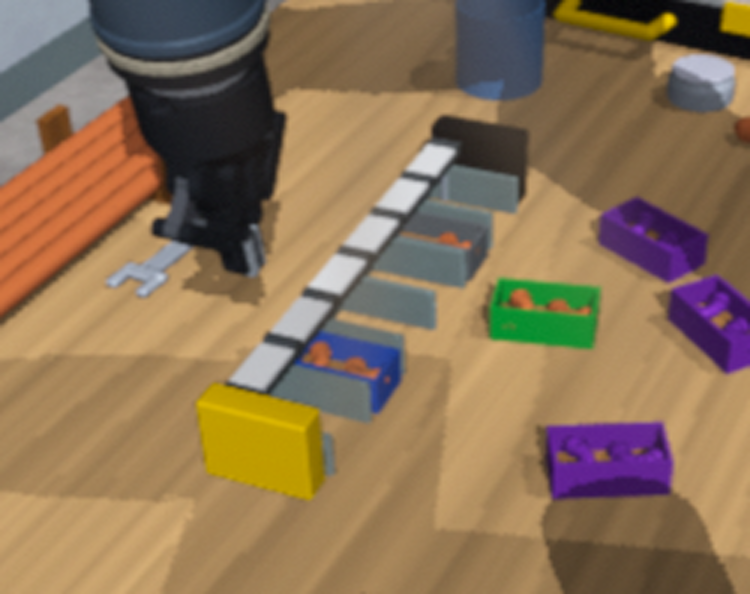

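Call:
apply_moves --pt "0.015 0 0 0 0.5 0 -1" --pt "0.015 -0.001 0 0 0 0 -1" --pt "0.01 0 0 0 0 0 -1" --pt "0.006 0 0 0 0 0 -1" --pt "0 0 0 0 0 0 -1" --pt "0 0 0 0 0 0 -1"

```text
time: 5.15
tcp_pos: [0.6055, 0.1707, 0.071]
ee_rot: [0.556, -0.524, -0.47, -0.442]
wrist_force: [-0.1, -0.6, 0.3]
gripper_width: -0.0
```

Run:
```python
from h import *
show()
```

```text
t 5.15 tcp [0.6055 0.1707 0.071 ] rack [0.0228 0.1355] F [-0.11 -0.62  0.35] w -0.0
x [ 0.009 -0.167 -0.986] y [-0.998 -0.059  0.001] z [-0.058  0.984 -0.168]
q [ 0.365  0.574  0.173  1.221 -0.16   0.31 ]
```

Call:
apply_moves --pt "0.002 0 0.0003 0 0 0 -1" --pt "0.002 0 0.0003 0 0 0 -1" --pt "0.002 0 0.0003 0 0 0 -1" --pt "0.001 0 0.0002 0 0 0 -1" --pt "0 0 0 0 0 0 -1"

```text
time: 5.57
tcp_pos: [0.6053, 0.1711, 0.0633]
ee_rot: [0.556, -0.524, -0.47, -0.442]
wrist_force: [-0.1, 0.6, 0.1]
gripper_width: 0.0
```

Call:
apply_moves --pt "0.001 0 0.0002 0 0 0 -1" --pt "0 0 0 0 0 0 -1"

```text
time: 5.73
tcp_pos: [0.6054, 0.1711, 0.0624]
ee_rot: [0.556, -0.524, -0.47, -0.442]
wrist_force: [-0.5, -0.2, 0.4]
gripper_width: 0.004
```

Call:
apply_moves --pt "0.001 0 0.0002 0 0 0 -1" --pt "0 0 0 0 0 0 -1"

```text
time: 5.9
tcp_pos: [0.6054, 0.1711, 0.0613]
ee_rot: [0.556, -0.524, -0.47, -0.442]
wrist_force: [0.1, -0.6, -0.5]
gripper_width: -0.001
```

Call:
apply_moves --pt "0.001 0 0.0002 0 0 0 -1" --pt "0 0 0 0 0 0 -1"

```text
time: 6.07
tcp_pos: [0.6053, 0.1711, 0.0602]
ee_rot: [0.556, -0.524, -0.47, -0.442]
wrist_force: [0.1, 0.2, -0.5]
gripper_width: -0.0
```

Call:
apply_moves --pt "0.001 0 0.0002 0 0 0 -1" --pt "0 0 0 0 0 0 -1"

```text
time: 6.23
tcp_pos: [0.6053, 0.1711, 0.0592]
ee_rot: [0.556, -0.524, -0.47, -0.442]
wrist_force: [-0.2, -0.4, 0.2]
gripper_width: 0.003
```

Call:
apply_moves --pt "0.001 0 0.0002 0 0 0 -1" --pt "0 0 0 0 0 0 -1"

```text
time: 6.4
tcp_pos: [0.6053, 0.1711, 0.0582]
ee_rot: [0.556, -0.524, -0.47, -0.442]
wrist_force: [-0.2, -0.1, 0.7]
gripper_width: -0.001
```

Call:
apply_moves --pt "0.001 0 0.0002 0 0 0 -1" --pt "0 0 0 0 0 0 -1"

```text
time: 6.57
tcp_pos: [0.6053, 0.1711, 0.0572]
ee_rot: [0.556, -0.524, -0.47, -0.442]
wrist_force: [0.1, -0.8, -0.5]
gripper_width: -0.003
```

Run:
```python
from h import *
show(); o=robot.observe()
im=robot.get_image("side"); a=im[190:320,180:330,::-1]
p=proj("side",[o['tcp_pos'],rk(.022,.145,.06)]);print(p)
cv2.imwrite("pics/s2.png",cv2.resize(a,None,fx=4.5,fy=4.5,interpolation=cv2.INTER_CUBIC))
im=robot.get_image("top"); cv2.imwrite("pics/t2.png",cv2.resize(im[140:260,130:290,::-1],None,fx=4.5,fy=4.5,interpolation=cv2.INTER_CUBIC))
```

```text
t 6.57 tcp [0.6053 0.1711 0.0572] rack [0.0227 0.1359] F [ 0.13 -0.84 -0.53] w -0.003
x [ 0.009 -0.168 -0.986] y [-0.998 -0.06   0.001] z [-0.059  0.984 -0.168]
q [ 0.366  0.582  0.151  1.192 -0.161  0.31 ]
[[238.86160732 263.24364869]
 [236.97438758 265.11028385]]
```

View pics/s2.png

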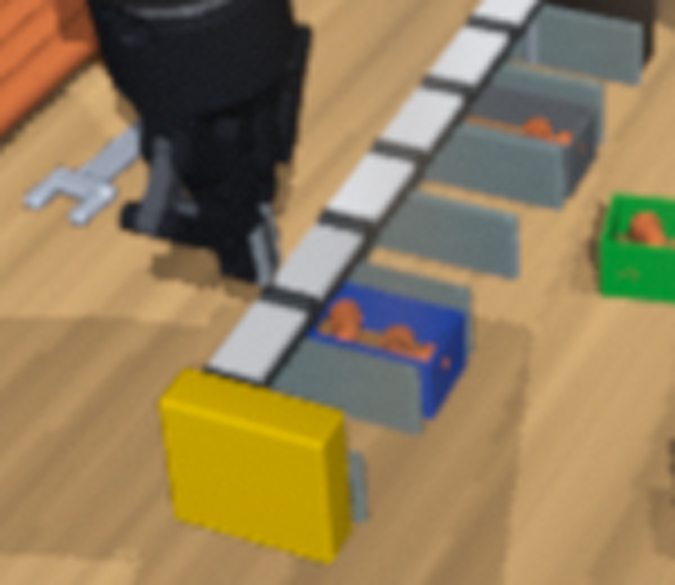

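View pics/t2.png

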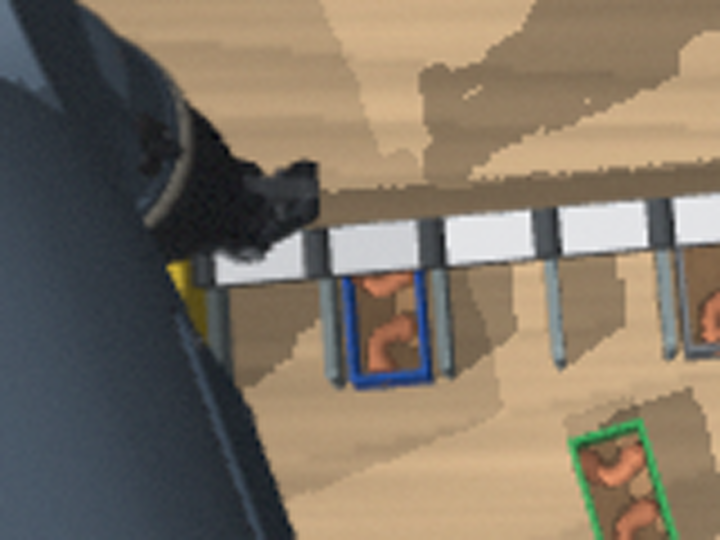

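```bash
cat > ov.py <<'E'
from h import *
import sys
def ov(n,roi,f,out):
    o=robot.observe(); im=robot.get_image(n)[:,:,::-1].copy(); r=R.from_quat(o['ee_rot']).as_matrix(); p=o['tcp_pos']
    x0,y0,x1,y1=roi; a=cv2.resize(im[y0:y1,x0:x1],None,fx=f,fy=f,interpolation=cv2.INTER_CUBIC)
    def P(q): 
        u=(proj(n,[q])[0]-[x0,y0]+.5)*f; return tuple(int(v) for v in u)
    for k,c in zip(range(3),((0,0,255),(0,255,0),(255,0,255))): cv2.line(a,P(p),P(p+r[:,k]*(-.075 if k==0 else .03)),c,1)
    cv2.imwrite(out,a)
if __name__=="__main__":
    ov("side",(150,150,330,300),4,"pics/s3.png"); ov("top",(130,140,270,230),5,"pics/t3.png")
E
python3 ov.py
```

```text
(no output)
```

View pics/s3.png

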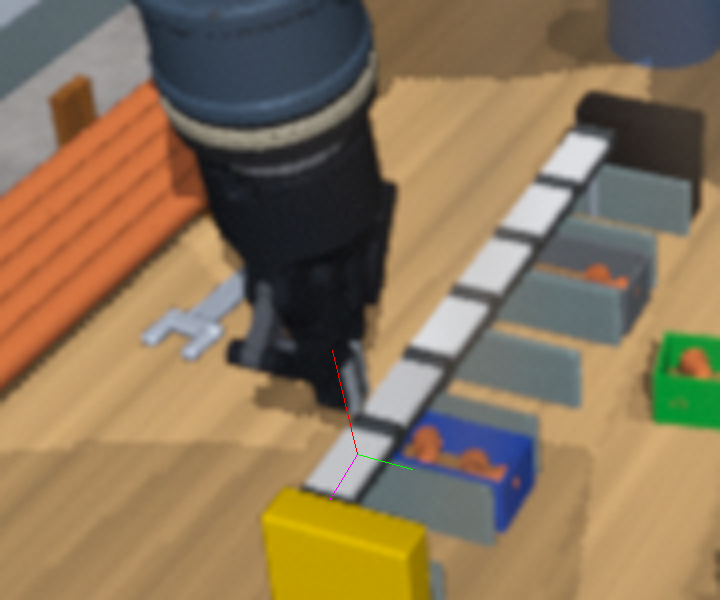

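View pics/t3.png

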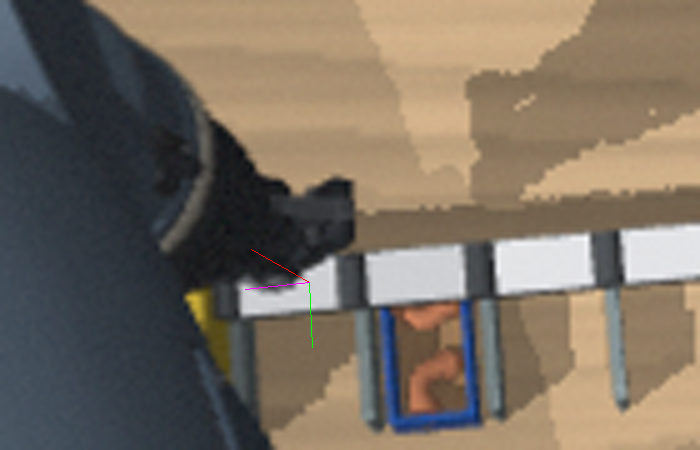

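Run:
```python
from h import *
print(proj("side",[[.6031,.1809,.1144],[.6053,.1711,.0572]]))
print(proj("top",[[.6031,.1809,.1144],[.6053,.1711,.0572]]))
a=cv2.imread("pics/side0.png")
im=robot.get_image("side")[:,:,::-1]
cv2.imwrite("pics/s4.png",im)
im=robot.get_image("top")[:,:,::-1]
cv2.imwrite("pics/t4.png",im)
show()
```

```text
[[234.88158686 243.48311708]
 [238.89025034 263.23842062]]
[[182.59361343 191.8630759 ]
 [191.37166137 196.05524848]]
t 6.87 tcp [0.6054 0.1712 0.0574] rack [0.0228 0.136 ] F [ 0.2  -0.43 -0.68] w 0.004
x [ 0.01  -0.168 -0.986] y [-0.998 -0.06   0.001] z [-0.059  0.984 -0.168]
q [ 0.366  0.582  0.151  1.192 -0.161  0.31 ]
```

View pics/s4.png

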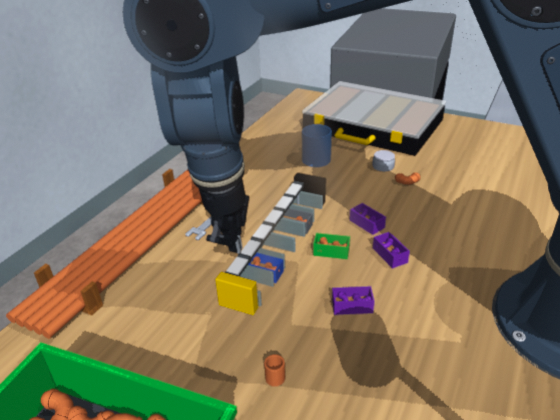

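View pics/t4.png

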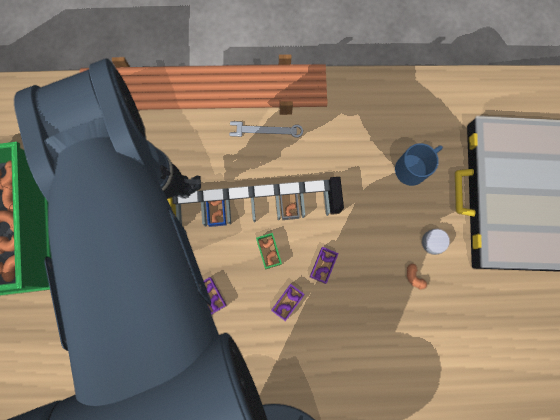

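```bash
python3 - <<'E'
from h import *
for z in (.04,.057,.075,.09):
    print(z,unproj("side",[[236,251]],z)[0].round(3), unproj("top",[[186,196],[200,178],[186,179]],z)[:,:2].round(3).tolist())
E
python3 - <<'E'
import cv2
a=cv2.imread("pics/s4.png")[190:270,190:270];b=cv2.imread("pics/t4.png")[150:220,150:230]
cv2.imwrite("pics/s5.png",cv2.convertScaleAbs(cv2.resize(a,None,fx=7,fy=7,interpolation=cv2.INTER_CUBIC),alpha=2,beta=20))
cv2.imwrite("pics/t5.png",cv2.convertScaleAbs(cv2.resize(b,None,fx=8,fy=8,interpolation=cv2.INTER_CUBIC),alpha=2,beta=20))
E
```

```text
0.04 [0.642 0.124 0.04 ] [[0.609, 0.186], [0.651, 0.154], [0.65, 0.187]]
0.057 [0.63  0.141 0.057] [[0.606, 0.183], [0.647, 0.152], [0.645, 0.184]]
0.075 [0.617 0.159 0.075] [[0.602, 0.18], [0.643, 0.149], [0.641, 0.181]]
0.09 [0.607 0.174 0.09 ] [[0.599, 0.178], [0.639, 0.147], [0.637, 0.178]]
```

View pics/s5.png

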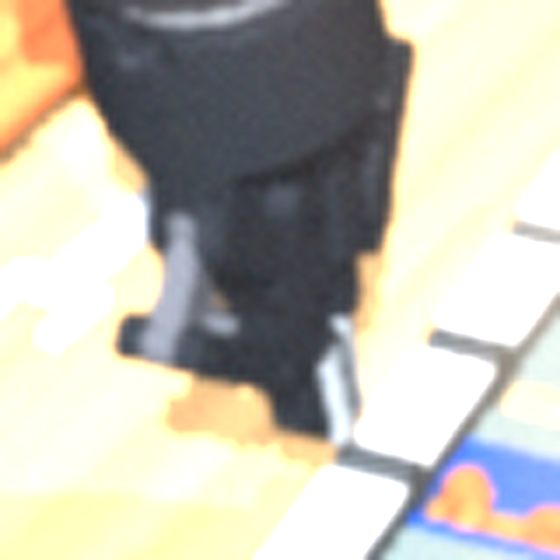

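View pics/t5.png

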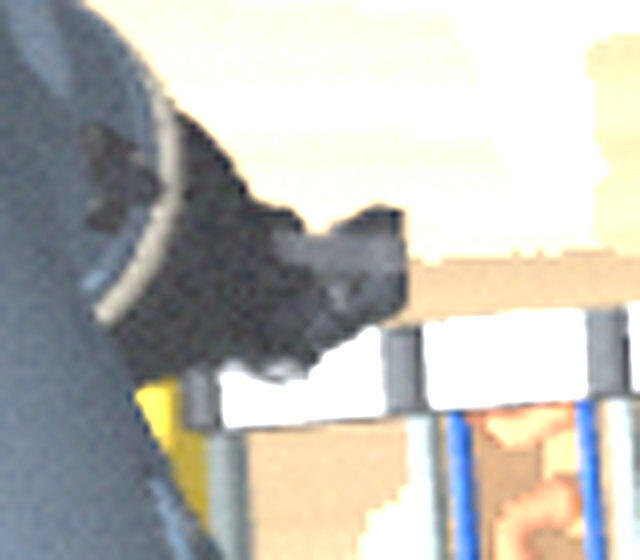

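Call:
apply_moves --pt "-0.02 0 0 0 0 0 -1" --pt "-0.04 0 0 0 0 0 1" --pt "0 0 0 0 -5 0 1" --pt "0 0 0 0 -5 0 1" --pt "0 0 0 0 0 0 1" --pt "0 0 0 0 0 0 1" --pt "0 0 0 0 0 0 1" --pt "0 0 0 0 0 0 1" --pt "0 0 0 0 0 0 1"

```text
time: 7.62
tcp_pos: [0.6045, 0.1819, 0.1161]
ee_rot: [-0.513, 0.484, 0.516, 0.485]
wrist_force: [-0.0, 0.4, 0.9]
gripper_width: 1.001
```

Run:
```python
from ov import *
show()
ov("side",(150,150,300,300),5,"pics/s6.png")
o=robot.observe();r=R.from_quat(o['ee_rot']).as_matrix();p=o['tcp_pos']
for k in (-1,1): print(proj("side",[p-.013*r[:,0]+k*.0425*r[:,2]]))
```

```text
t 7.62 tcp [0.6045 0.1819 0.1161] rack [0.0227 0.1467] F [-0.04  0.4   0.94] w 1.001
x [-0.002  0.005 -1.   ] y [-0.998 -0.061  0.001] z [-0.061  0.998  0.005]
q [0.289 0.51  0.196 1.257 0.005 0.229]
[[243.61899657 224.69590116]]
[[222.25536734 250.85696471]]
```

View pics/s6.png

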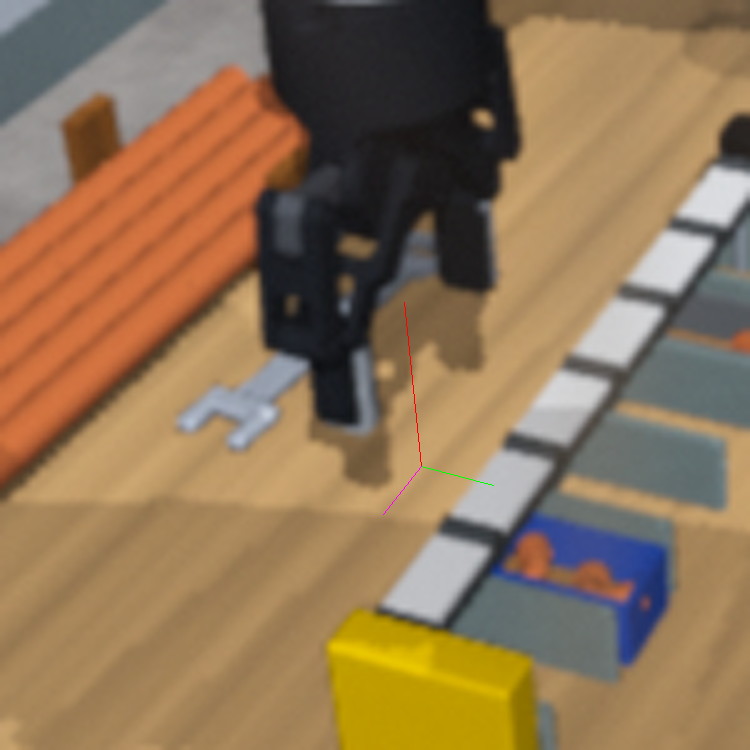

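Run:
```python
from ov import *
ov("top",(140,140,260,240),6,"pics/t6.png")
o=robot.observe();r=R.from_quat(o['ee_rot']).as_matrix();p=o['tcp_pos']
for k in (-1,1): print(proj("top",[p-.013*r[:,0]+k*.0425*r[:,2]]))
```

```text
[[200.96790427 188.16564526]]
[[160.94607503 191.28564019]]
```

View pics/t6.png

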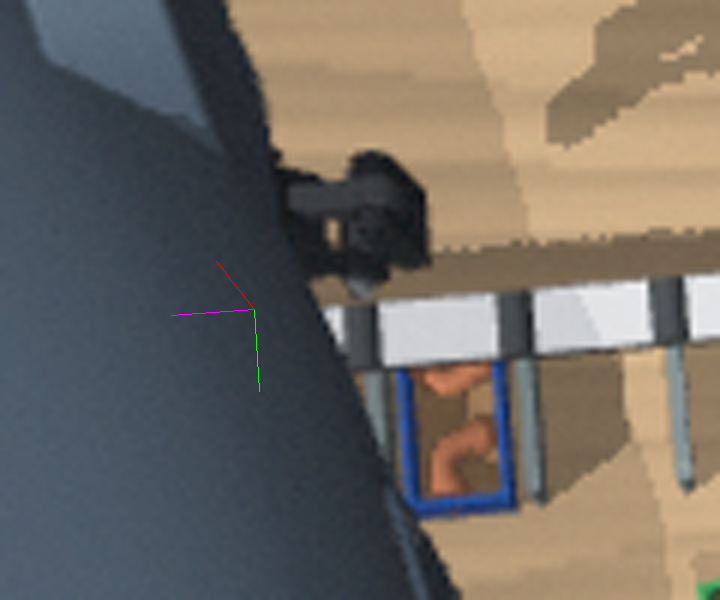

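Run:
```python
from h import *
o=robot.observe();r=R.from_quat(o['ee_rot']).as_matrix();p=o['tcp_pos']
for L in (0,.013,.03,.045,.06,.075,.1,.15,.2):
    print(L,[proj("side",[p-L*r[:,0]+k*.0425*r[:,2]])[0].round(1).tolist()+proj("top",[p-L*r[:,0]+k*.0425*r[:,2]])[0].round(1).tolist() for k in (-1,0,1)])
im=robot.get_image("side")[:,:,::-1]
cv2.imwrite("pics/s7.png",cv2.convertScaleAbs(cv2.resize(im[150:260,190:270],None,fx=7,fy=5.4,interpolation=cv2.INTER_CUBIC),alpha=2,beta=10))
```

```text
0 [[244.1, 230.1, 201.8, 189.5], [233.9, 242.8, 182.0, 191.0], [222.9, 256.4, 162.2, 192.6]]
0.013 [[243.6, 224.7, 201.0, 188.2], [233.3, 237.3, 181.0, 189.7], [222.3, 250.8, 160.9, 191.3]]
0.03 [[243.0, 217.4, 199.9, 186.4], [232.5, 230.0, 179.6, 188.0], [221.4, 243.4, 159.2, 189.6]]
0.045 [[242.4, 211.0, 198.9, 184.8], [231.9, 223.4, 178.3, 186.4], [220.6, 236.7, 157.6, 188.0]]
0.06 [[241.8, 204.4, 197.9, 183.2], [231.2, 216.7, 176.9, 184.8], [219.7, 229.9, 156.0, 186.4]]
0.075 [[241.3, 197.7, 196.8, 181.5], [230.5, 209.9, 175.6, 183.1], [218.9, 223.0, 154.3, 184.8]]
0.1 [[240.3, 186.2, 195.0, 178.6], [229.2, 198.2, 173.2, 180.2], [217.5, 211.1, 151.4, 181.9]]
0.15 [[238.2, 162.2, 191.0, 172.2], [226.7, 173.8, 168.1, 174.0], [214.4, 186.2, 145.1, 175.8]]
0.2 [[235.9, 136.7, 186.6, 165.2], [224.0, 147.7, 162.4, 167.0], [211.2, 159.6, 138.2, 168.9]]
```

View pics/s7.png

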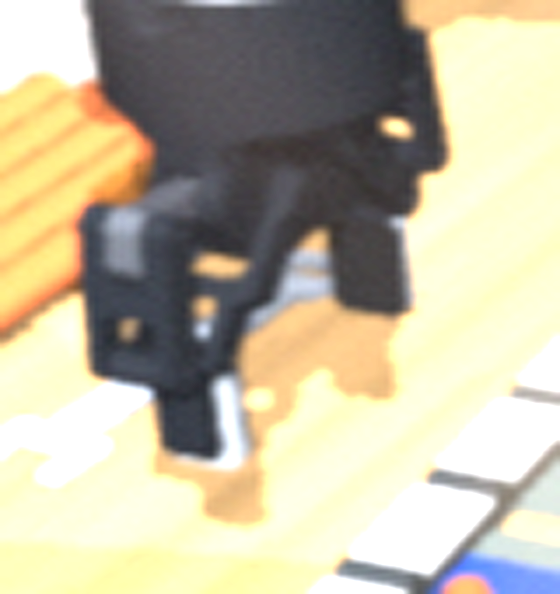

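The images put the fingertips about 35–40 mm behind the reported TCP along the tool axis (side tips at (219,235) and (243,207), against (222,251) and (244,225) predicted). That also explains why I felt no contact at z = 57 mm. I'll close the fingers again and feel downward further, trusting force and pictures over the TCP height.

Call:
apply_moves --pt "0.02 0 -0.008 0 0 0 -1" --pt "0.02 0 -0.009 0 0 0 -1" --pt "0 0 0 0 5 0 -1" --pt "0 0 0 0 5 0 -1" --pt "0.008 0 0 0 0 0 -1" --pt "0.008 0 0.002 0 0 0 -1" --pt "0 0 0 0 0 0 -1" --pt "0 0 0 0 0 0 -1" --pt "0 0 0 0 0 0 -1"

```text
time: 8.52
tcp_pos: [0.606, 0.1633, 0.0606]
ee_rot: [0.556, -0.524, -0.47, -0.442]
wrist_force: [-0.2, -0.7, 0.1]
gripper_width: 0.001
```

Run:
```python
from ov import *
show()
ov("side",(190,190,310,290),6,"pics/s8.png")
```

```text
t 8.52 tcp [0.606  0.1633 0.0606] rack [0.0229 0.1281] F [-0.18 -0.73  0.11] w 0.001
x [ 0.01  -0.167 -0.986] y [-0.998 -0.059  0.   ] z [-0.058  0.984 -0.167]
q [ 0.354  0.575  0.147  1.193 -0.161  0.299]
```

View pics/s8.png

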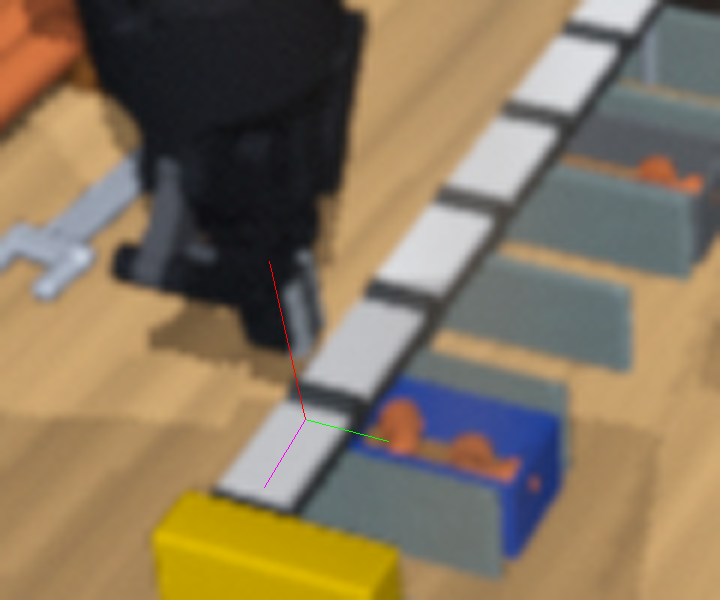

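Call:
apply_moves --pt "0.008 0 0.0014 0 0 0 -1" --pt "0.006 0 0.001 0 0 0 -1" --pt "0.004 0 0.0007 0 0 0 -1" --pt "0.003 0 0.0005 0 0 0 -1" --pt "0 0 0 0 0 0 -1" --pt "0 0 0 0 0 0 -1"

```text
time: 9.07
tcp_pos: [0.6057, 0.1637, 0.0388]
ee_rot: [0.556, -0.524, -0.47, -0.442]
wrist_force: [0.0, -0.3, 1.0]
gripper_width: -0.004
```

Call:
apply_moves --pt "0.002 0 0.0003 0 0 0 -1" --pt "0 0 0 0 0 0 -1"

```text
time: 9.23
tcp_pos: [0.6059, 0.1638, 0.0369]
ee_rot: [0.556, -0.524, -0.47, -0.442]
wrist_force: [0.7, 1.0, 0.7]
gripper_width: 0.001
```

Call:
apply_moves --pt "0.002 0 0.0003 0 0 0 -1" --pt "0 0 0 0 0 0 -1"

```text
time: 9.4
tcp_pos: [0.6058, 0.1637, 0.0347]
ee_rot: [0.556, -0.524, -0.47, -0.442]
wrist_force: [-1.4, -0.7, 1.1]
gripper_width: 0.002
```

Call:
apply_moves --pt "0.002 0 0.0003 0 0 0 -1" --pt "0 0 0 0 0 0 -1"

```text
time: 9.57
tcp_pos: [0.6057, 0.1637, 0.0326]
ee_rot: [0.556, -0.524, -0.47, -0.442]
wrist_force: [0.0, 0.4, 0.4]
gripper_width: 0.0
```

Call:
apply_moves --pt "0.002 0 0.0003 0 0 0 -1" --pt "0 0 0 0 0 0 -1"

```text
time: 9.73
tcp_pos: [0.6057, 0.1636, 0.0306]
ee_rot: [0.556, -0.524, -0.47, -0.442]
wrist_force: [0.5, 1.3, 0.8]
gripper_width: 0.002
```

Call:
apply_moves --pt "0.001 0 0.0002 0 0 0 -1" --pt "0 0 0 0 0 0 -1"

```text
time: 9.9
tcp_pos: [0.6057, 0.1637, 0.0297]
ee_rot: [0.556, -0.524, -0.47, -0.442]
wrist_force: [-0.2, 0.4, 0.1]
gripper_width: -0.0
```

Call:
apply_moves --pt "0.001 0 0.0002 0 0 0 -1" --pt "0 0 0 0 0 0 -1"

```text
time: 10.07
tcp_pos: [0.6058, 0.1637, 0.0287]
ee_rot: [0.556, -0.524, -0.47, -0.442]
wrist_force: [0.3, -0.3, -0.7]
gripper_width: 0.002
```

Run:
```python
from ov import *
show()
ov("side",(190,190,310,290),6,"pics/s9.png")
```

```text
t 10.07 tcp [0.6058 0.1637 0.0287] rack [0.0227 0.1285] F [ 0.32 -0.28 -0.67] w 0.002
x [ 0.009 -0.168 -0.986] y [-0.998 -0.06   0.001] z [-0.059  0.984 -0.168]
q [ 0.355  0.595  0.098  1.124 -0.161  0.299]
```

View pics/s9.png

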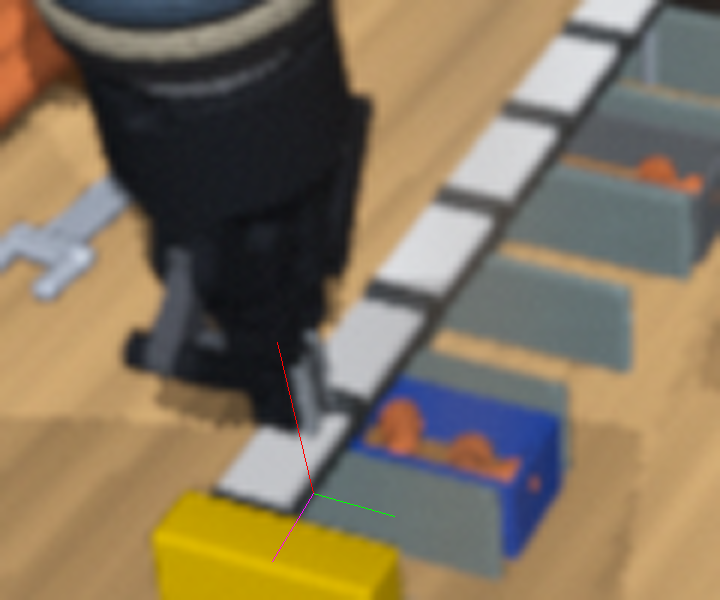

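Call:
apply_moves --pt "0.001 0 0.0002 0 0 0 -1" --pt "0 0 0 0 0 0 -1"

```text
time: 10.28
tcp_pos: [0.6058, 0.1637, 0.0277]
ee_rot: [0.556, -0.524, -0.47, -0.442]
wrist_force: [0.3, 0.2, 0.3]
gripper_width: 0.002
```

Call:
apply_moves --pt "0.001 0 0.0002 0 0 0 -1" --pt "0 0 0 0 0 0 -1"

```text
time: 10.45
tcp_pos: [0.6058, 0.1638, 0.0267]
ee_rot: [0.556, -0.524, -0.47, -0.442]
wrist_force: [0.3, 0.1, 0.2]
gripper_width: -0.001
```

Call:
apply_moves --pt "0.001 0 0.0002 0 0 0 -1" --pt "0 0 0 0 0 0 -1"

```text
time: 10.62
tcp_pos: [0.6057, 0.1638, 0.0257]
ee_rot: [0.556, -0.524, -0.47, -0.442]
wrist_force: [-0.1, -0.4, 0.1]
gripper_width: -0.003
```

Call:
apply_moves --pt "0.001 0 0.0002 0 0 0 -1" --pt "0 0 0 0 0 0 -1"

```text
time: 10.78
tcp_pos: [0.6057, 0.1638, 0.0246]
ee_rot: [0.556, -0.524, -0.47, -0.442]
wrist_force: [-0.2, -0.5, -0.4]
gripper_width: 0.003
```

Call:
apply_moves --pt "0.001 0 0.0002 0 0 0 -1" --pt "0 0 0 0 0 0 -1"

```text
time: 10.95
tcp_pos: [0.6058, 0.1638, 0.0236]
ee_rot: [0.556, -0.524, -0.47, -0.442]
wrist_force: [0.2, -0.4, -0.2]
gripper_width: -0.001
```

Call:
apply_moves --pt "0.001 0 0.0002 0 0 0 -1" --pt "0 0 0 0 0 0 -1"

```text
time: 11.12
tcp_pos: [0.6058, 0.1639, 0.0227]
ee_rot: [0.556, -0.524, -0.47, -0.442]
wrist_force: [-0.6, 0.5, 3.1]
gripper_width: -0.004
```

Call:
apply_moves --pt "0.001 0 0.0002 0 0 0 -1" --pt "0 0 0 0 0 0 -1"

```text
time: 11.28
tcp_pos: [0.6058, 0.1639, 0.0217]
ee_rot: [0.556, -0.524, -0.47, -0.442]
wrist_force: [-0.5, 0.0, 1.9]
gripper_width: -0.002
```

Run:
```python
from ov import *
show()
ov("side",(190,190,310,290),6,"pics/s10.png")
```

```text
t 11.28 tcp [0.6058 0.1639 0.0217] rack [0.0228 0.1287] F [-0.48  0.04  1.91] w -0.002
x [ 0.01  -0.168 -0.986] y [-0.998 -0.06   0.   ] z [-0.059  0.984 -0.168]
q [ 0.355  0.6    0.088  1.109 -0.161  0.299]
```

View pics/s10.png

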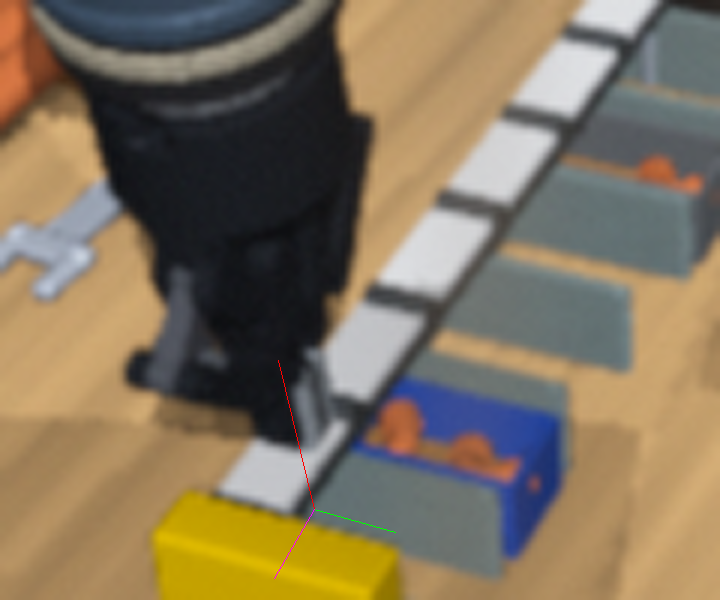

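Contact: Fz went from noise to about 2–3 N, and the tip is on the first pad at about crop (290,443). I'll shift toward the pad's middle, press a little more, and hold.

Call:
apply_moves --pt "-0.0006 0 0.004 0 0 0 -1" --pt "-0.0006 0 0.004 0 0 0 -1" --pt "0.001 0 0.0002 0 0 0 -1" --pt "0 0 0 0 0 0 -1" --pt "0 0 0 0 0 0 -1" --pt "0 0 0 0 0 0 -1"

```text
time: 11.83
tcp_pos: [0.6054, 0.1725, 0.0206]
ee_rot: [0.556, -0.524, -0.47, -0.442]
wrist_force: [0.0, 1.8, 3.6]
gripper_width: 0.003
```

Run:
```python
from h import *
show()
```

```text
t 11.83 tcp [0.6054 0.1725 0.0206] rack [0.0229 0.1373] F [0.01 1.75 3.61] w 0.003
x [ 0.01  -0.167 -0.986] y [-0.998 -0.06   0.   ] z [-0.059  0.984 -0.167]
q [ 0.367  0.606  0.096  1.112 -0.16   0.311]
```

Call:
apply_moves --pt "0.0005 0 -0.003 0 0 0 -1" --pt "0.0005 0 -0.003 0 0 0 -1" --pt "0.0005 0 -0.003 0 0 0 -1" --pt "0.0005 0 -0.003 0 0 0 -1" --pt "0.0005 0 -0.003 0 0 0 -1" --pt "0.0005 0 -0.003 0 0 0 -1" --pt "0.0005 0 -0.003 0 0 0 -1"

```text
time: 12.42
tcp_pos: [0.6066, 0.1505, 0.0207]
ee_rot: [0.556, -0.524, -0.47, -0.442]
wrist_force: [-0.8, 4.7, 3.2]
gripper_width: 0.002
```

Call:
apply_moves --pt "0.0005 0 -0.003 0 0 0 -1" --pt "0.0005 0 -0.003 0 0 0 -1" --pt "0.0005 0 -0.003 0 0 0 -1" --pt "0.0005 0 -0.003 0 0 0 -1"

```text
time: 12.75
tcp_pos: [0.6074, 0.1384, 0.0208]
ee_rot: [0.556, -0.524, -0.47, -0.442]
wrist_force: [-0.2, 3.0, 3.3]
gripper_width: -0.002
```

Run:
```python
from ov import *
show()
ov("side",(190,190,310,290),6,"pics/s11.png")
```

```text
t 12.75 tcp [0.6074 0.1384 0.0208] rack [0.0226 0.1031] F [-0.16  2.98  3.35] w -0.002
x [ 0.01  -0.168 -0.986] y [-0.998 -0.06   0.   ] z [-0.059  0.984 -0.168]
q [ 0.316  0.585  0.06   1.089 -0.163  0.26 ]
```

View pics/s11.png

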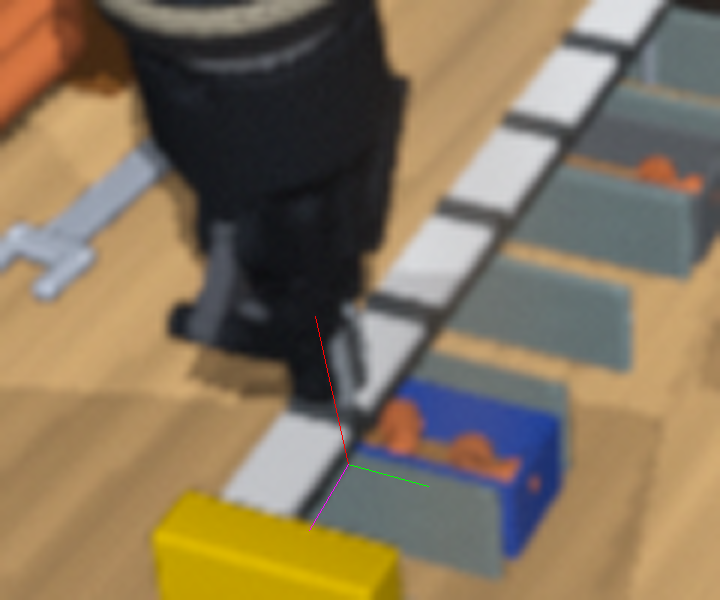

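Call:
apply_moves --pt "0.0005 0 -0.003 0 0 0 -1" --pt "0.0005 0 -0.003 0 0 0 -1" --pt "0.0005 0 -0.003 0 0 0 -1" --pt "0.0005 0 -0.003 0 0 0 -1" --pt "0.0005 0 -0.003 0 0 0 -1" --pt "0.0005 0 -0.003 0 0 0 -1" --pt "0.0005 0 -0.003 0 0 0 -1" --pt "0.0005 0 -0.003 0 0 0 -1"

```text
time: 13.47
tcp_pos: [0.6088, 0.114, 0.0208]
ee_rot: [0.556, -0.524, -0.47, -0.442]
wrist_force: [-0.2, 1.7, 3.3]
gripper_width: 0.002
```

Run:
```python
from ov import *
show()
ov("side",(190,190,310,290),6,"pics/s12.png")
```

```text
t 13.47 tcp [0.6088 0.114  0.0208] rack [0.0224 0.0787] F [-0.16  1.72  3.28] w 0.002
x [ 0.009 -0.168 -0.986] y [-0.998 -0.06   0.001] z [-0.059  0.984 -0.168]
q [ 0.279  0.572  0.037  1.074 -0.165  0.222]
```

View pics/s12.png

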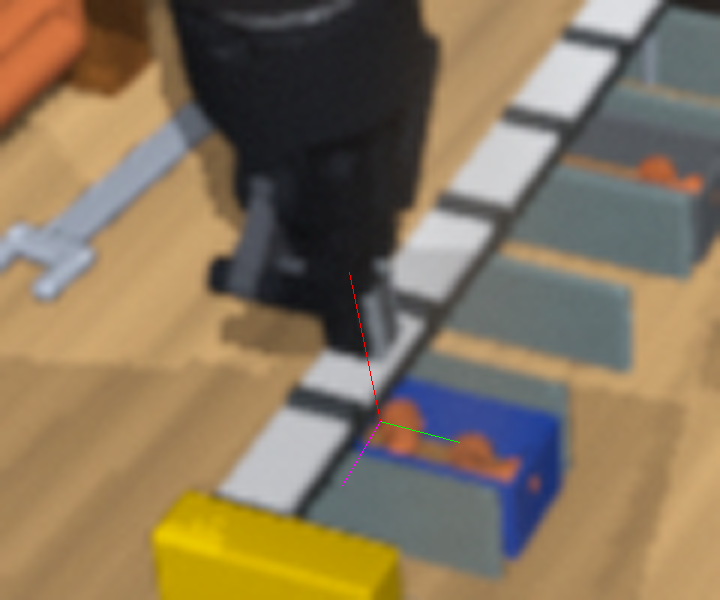

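Call:
apply_moves --pt "0.0005 0 -0.003 0 0 0 -1" --pt "0.0005 0 -0.003 0 0 0 -1" --pt "0.0005 0 -0.003 0 0 0 -1" --pt "0.0005 0 -0.003 0 0 0 -1" --pt "0.0005 0 -0.003 0 0 0 -1" --pt "0.0005 0 -0.003 0 0 0 -1" --pt "0.0005 0 -0.003 0 0 0 -1" --pt "0.0005 0 -0.003 0 0 0 -1" --pt "0.0005 0 -0.003 0 0 0 -1" --pt "0.0005 0 -0.003 0 0 0 -1" --pt "0.0005 0 -0.003 0 0 0 -1" --pt "0.0005 0 -0.003 0 0 0 -1" --pt "0.0005 0 -0.003 0 0 0 -1" --pt "0.0005 0 -0.003 0 0 0 -1" --pt "0.0005 0 -0.003 0 0 0 -1" --pt "0.0005 0 -0.003 0 0 0 -1" --pt "0.0005 0 -0.003 0 0 0 -1"

```text
time: 14.93
tcp_pos: [0.6119, 0.0624, 0.021]
ee_rot: [0.556, -0.524, -0.47, -0.442]
wrist_force: [0.8, 3.6, 4.0]
gripper_width: 0.0
```

Run:
```python
from ov import *
show()
ov("side",(190,170,310,270),6,"pics/s13.png")
```

```text
t 14.93 tcp [0.6119 0.0624 0.021 ] rack [0.022 0.027] F [0.82 3.6  3.98] w 0.0
x [ 0.009 -0.168 -0.986] y [-0.998 -0.06   0.001] z [-0.059  0.984 -0.168]
q [ 1.980e-01  5.500e-01  1.000e-03  1.046e+00 -1.670e-01  1.400e-01]
```

View pics/s13.png

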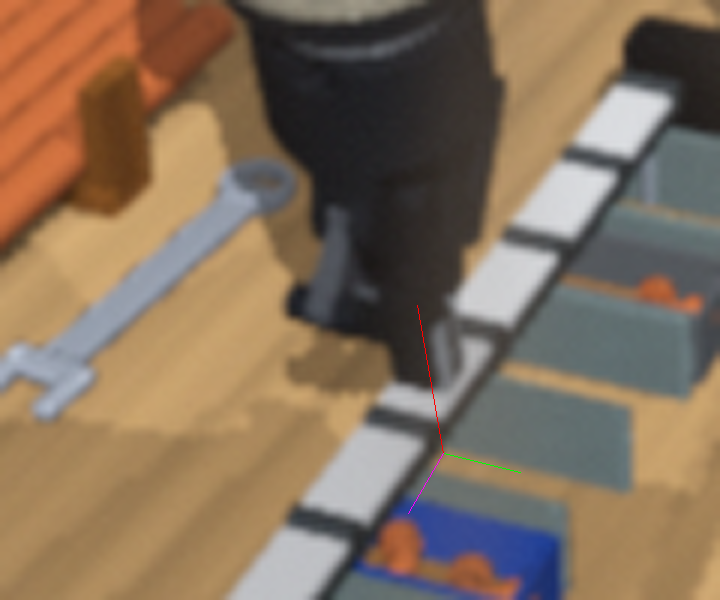

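The tip is on the third pad, with its trailing edge at about crop (425,382), past the rib and short of the pad's middle; the force is about 4 N. Hold briefly, then lift straight off.

Call:
apply_moves --pt "0 0 0 0 0 0 -1" --pt "0 0 0 0 0 0 -1" --pt "0 0 0 0 0 0 -1" --pt "-0.01 0 -0.0017 0 0 0 -1" --pt "-0.02 0 -0.0034 0 0 0 -1" --pt "-0.03 0 -0.005 0 0 0 -1" --pt "-0.03 0 -0.005 0 -5 0 0.2" --pt "0 0 0 0 -5 0 0.2" --pt "0 0.027 -0.011 -5.5 0 0 0.2" --pt "0 0 0 -5.5 0 0 0.2" --pt "0 0 0 0 0 0 0.2"

```text
time: 15.9
tcp_pos: [0.5847, 0.0497, 0.113]
ee_rot: [-0.558, 0.431, 0.561, 0.434]
wrist_force: [0.5, 0.1, 0.3]
gripper_width: 0.6
```

Run:
```python
from h import *
show()
b=np.array([.4803,-.0015]); yaw=np.radians(14.9)
print(plan([*b,.06],Rtool(yaw,0,1)))
print(np.round([torack(unproj("top",[p],.032)[0]) for p in ((324,263),(288,301),(211,296))],3))
```

```text
t 15.9 tcp [0.5847 0.0497 0.113 ] rack [-0.0059  0.0162] F [0.48 0.09 0.3 ] w 0.6
x [-0.001  0.006 -1.   ] y [-0.968 -0.253 -0.   ] z [-0.253  0.968  0.006]
q [ 0.081  0.417  0.044  1.199  0.006 -0.174]
(array([ 0.05278322,  0.11396679, -0.02352583]), array([-0.26928325,  0.34005907,  0.02269366]))
[[-0.154 -0.152]
 [-0.231 -0.062]
 [-0.204  0.11 ]]
```

Call:
apply_moves --pt "0.005 0.0285 -0.006 0 0.3 0 0.2" --pt "0.016 0.0285 -0.006 0 0 0 0.2" --pt "0.016 0.0285 -0.006 0 0 0 0.2" --pt "0.016 0.0285 -0.0055 0 0 0 0.2" --pt "0.02 0 0 0 0 0 0.2" --pt "0 0 0 0 0 0 0.2"

```text
time: 16.4
tcp_pos: [0.4789, -0.0007, 0.037]
ee_rot: [-0.557, 0.435, 0.559, 0.434]
wrist_force: [-0.8, -0.5, -0.3]
gripper_width: 0.599
```

Run:
```python
from ov import *
show()
ov("side",(250,170,400,290),5,"pics/s14.png")
```

```text
t 16.4 tcp [ 0.4789 -0.0007  0.037 ] rack [-0.1149 -0.0271] F [-0.8  -0.47 -0.31] w 0.599
x [-0.003  0.001 -1.   ] y [-0.969 -0.246  0.003] z [-0.246  0.969  0.001]
q [-0.002  0.262 -0.38   0.931  0.001 -0.25 ]
```

View pics/s14.png

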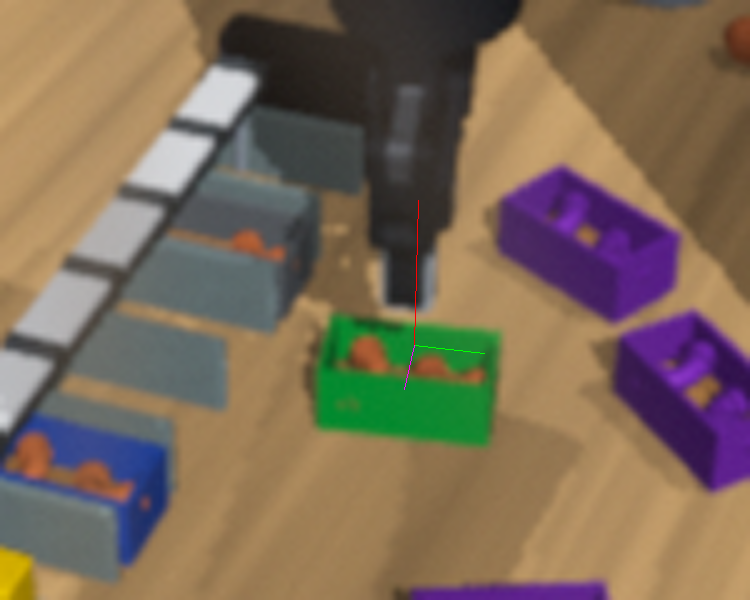

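Call:
apply_moves --pt "0.015 0 0 0 0 0 0.2" --pt "0.015 0 0 0 0 0 0.2" --pt "0.008 0 0 0 0 0 0.2" --pt "0.008 0 0 0 0 0 0.2" --pt "0 0 0 0 0 0 0.2"

```text
time: 16.87
tcp_pos: [0.4813, -0.0003, -0.0075]
ee_rot: [-0.558, 0.433, 0.559, 0.433]
wrist_force: [-0.4, -0.4, 0.3]
gripper_width: 0.599
```

Call:
apply_moves --pt "0.008 0 0 0 0 0 0.2" --pt "0.006 0 0 0 0 0 0.2" --pt "0 0 0 0 0 0 0.2"

```text
time: 17.12
tcp_pos: [0.4808, -0.0006, -0.0217]
ee_rot: [-0.559, 0.433, 0.559, 0.433]
wrist_force: [-0.7, 0.3, -0.7]
gripper_width: 0.601
```

Run:
```python
from ov import *
show()
ov("side",(250,170,400,290),5,"pics/s15.png")
```

```text
t 17.12 tcp [ 0.4808 -0.0006 -0.0217] rack [-0.113  -0.0272] F [-0.67  0.25 -0.73] w 0.601
x [-0.     0.001 -1.   ] y [-0.969 -0.249  0.   ] z [-0.249  0.969  0.001]
q [-0.002  0.328 -0.46   0.783  0.001 -0.253]
```

View pics/s15.png

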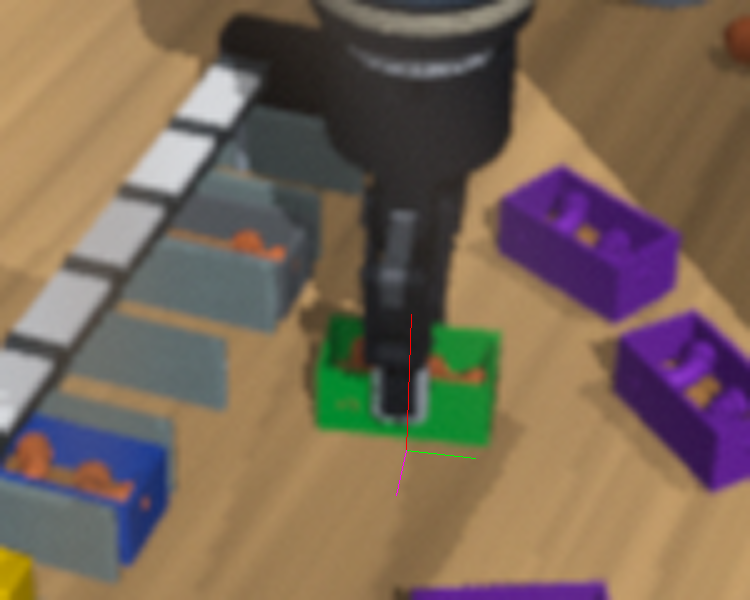

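Call:
apply_moves --pt "0.005 0 0 0 0 0 0.2" --pt "0 -0.0007 0.004 0 0 0 0.2" --pt "0 -0.0007 0.004 0 0 0 0.2" --pt "0 -0.0007 0.004 0 0 0 0.2" --pt "0 -0.0007 0.004 0 0 0 0.2" --pt "0 -0.0007 0.003 2 0 0 0.2" --pt "0 -0.0006 0.003 2 0 0 0.2" --pt "0 -0.0005 0.003 2 0 0 0.2" --pt "0 -0.0003 0.003 2 0 0 0.2" --pt "0 -0.0001 0.003 2 0 0 0.2" --pt "0 0 0.003 0.6 0 0 0.2" --pt "0 0 0.003 0 0 0 0.2"

```text
time: 18.17
tcp_pos: [0.4788, 0.0372, -0.0258]
ee_rot: [0.516, -0.483, -0.516, -0.483]
wrist_force: [0.1, -0.3, -0.6]
gripper_width: 0.602
```

Run:
```python
from ov import *
show()
ov("side",(250,170,400,290),5,"pics/s16.png")
```

```text
t 18.17 tcp [ 0.4788  0.0372 -0.0258] rack [-0.1124  0.0107] F [ 0.09 -0.27 -0.58] w 0.602
x [ 0.     0.001 -1.   ] y [-0.998 -0.067 -0.001] z [-0.067  0.998  0.   ]
q [ 0.077  0.332 -0.467  0.771  0.     0.01 ]
```

View pics/s16.png

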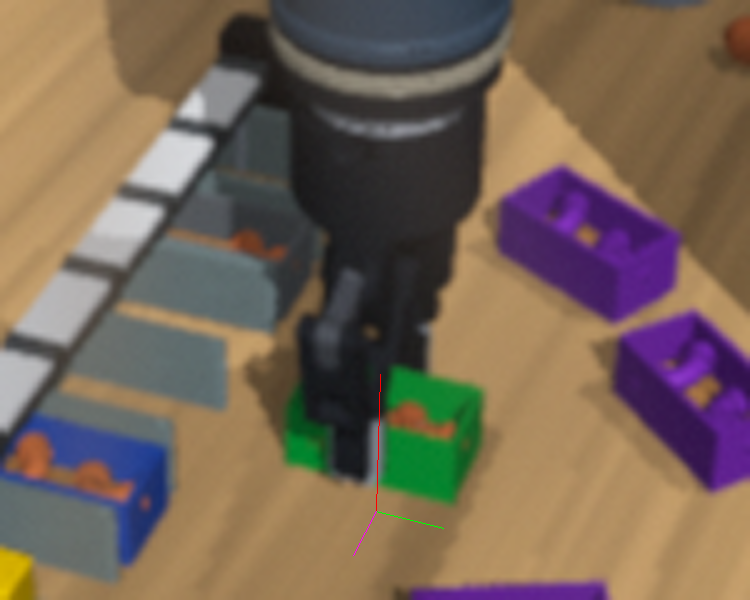

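Call:
apply_moves --pt "0 0 0.003 0 0 0 0.2" --pt "0 0 0.003 0 0 0 0.2" --pt "0 0 0.003 0 0 0 0.2" --pt "0 0 0.003 0 0 0 0.2" --pt "0 0 0.003 0 0 0 0.2" --pt "0 0 0.003 0 0 0 0.2" --pt "0 0 0.003 0 0 0 0.2" --pt "0 0 0.002 0 0 0 0.2" --pt "0 0 0 0 0 0 0.2"

```text
time: 18.97
tcp_pos: [0.4773, 0.0601, -0.0259]
ee_rot: [-0.516, 0.483, 0.517, 0.483]
wrist_force: [-0.3, -0.5, -0.0]
gripper_width: 0.598
```

```bash
cat > ov2.py <<'E'
from ov import *
# predicted bin box overlay
def box(n,roi,f,out,bp):
    im=robot.get_image(n)[:,:,::-1].copy(); x0,y0,x1,y1=roi; a=cv2.resize(im[y0:y1,x0:x1],None,fx=f,fy=f,interpolation=cv2.INTER_CUBIC)
    for z,c in ((0,(0,255,255)),(.032,(255,255,255))):
        q=T([0,0,bp[2]],[[sx*.037,sy*.02,z] for sx,sy in((1,1),(1,-1),(-1,-1),(-1,1))])
        q[:,0]+=bp[0];q[:,1]+=bp[1]
        w=T(RK,q); u=((proj(n,w)-[x0,y0]+.5)*f).astype(int)
        cv2.polylines(a,[u.reshape(-1,1,2)],True,c,1)
    cv2.imwrite(out,a)
E
python3 - <<'E'
from ov2 import *
show()
t=torack(robot.observe()['tcp_pos'])
box("side",(250,170,400,290),5,"pics/s17.png",[-.113,t[1]-.0055,0])
E
```

```text
t 18.97 tcp [ 0.4773  0.0601 -0.0259] rack [-0.1124  0.0337] F [-0.33 -0.52 -0.01] w 0.598
x [ 0.     0.001 -1.   ] y [-0.998 -0.067 -0.   ] z [-0.067  0.998  0.001]
q [ 0.125  0.333 -0.465  0.772  0.001  0.058]
```

View pics/s17.png

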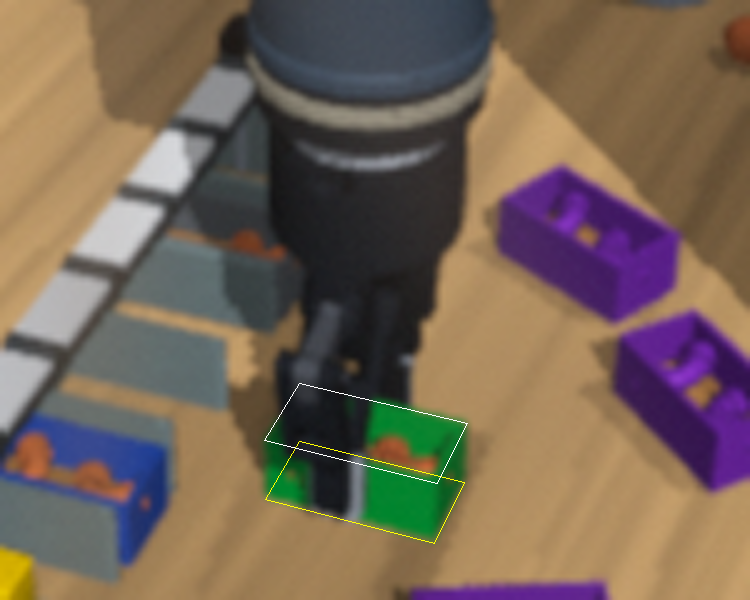

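Call:
apply_moves --pt "-0.02 0 0 0 0 0 0.2" --pt "-0.025 0 0 0 0 0 0.2" --pt "-0.015 0.005 0 0 0 0 0.2" --pt "0 0.019 -0.0015 0 0 0 -1" --pt "0 0.019 -0.0015 0 0 0 -1" --pt "0 0.019 -0.0015 0 0 0 -1" --pt "0 0 0 0 0 0 -1" --pt "0 0 0 0 0 0 -1" --pt "0 0 0 0 0 0 -1"

```text
time: 19.77
tcp_pos: [0.4164, 0.0511, 0.0343]
ee_rot: [0.516, -0.483, -0.516, -0.484]
wrist_force: [-0.2, -0.5, 0.2]
gripper_width: -0.003
```

Run:
```python
from ov2 import *
show()
box("side",(250,170,400,290),5,"pics/s18.png",[-.113,.0285,0])
```

```text
t 19.77 tcp [0.4164 0.0511 0.0343] rack [-0.1738  0.0288] F [-0.18 -0.47  0.16] w -0.003
x [ 0.001  0.001 -1.   ] y [-0.998 -0.067 -0.001] z [-0.067  0.998  0.001]
q [ 0.122  0.149 -0.534  0.887  0.001  0.055]
```

View pics/s18.png

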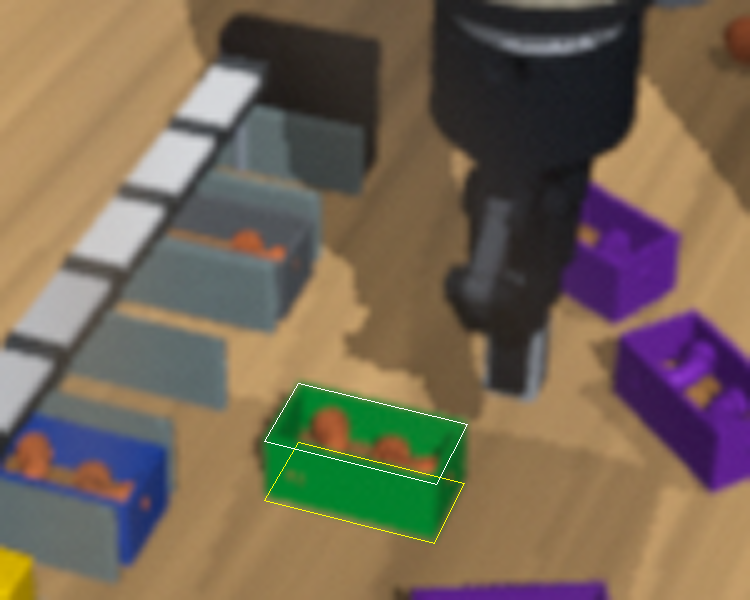

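The overlay of the expected bin pose matches the green bin (crop corners (265,440) to (435,540)), so it is centred on the third gap and parallel to the rack. Next: descend behind it and push.

Call:
apply_moves --pt "0.02 0 0 0 0 0 -1" --pt "0.02 0 0 0 0 0 -1" --pt "0.012 0 0 0 0 0 -1" --pt "0.006 0 0 0 0 0 -1" --pt "0.003 0 0 0 0 0 -1" --pt "0 0 0 0 0 0 -1"

```text
time: 20.32
tcp_pos: [0.4159, 0.0511, -0.0271]
ee_rot: [-0.516, 0.483, 0.517, 0.483]
wrist_force: [-0.0, -1.1, 0.6]
gripper_width: 0.002
```

Call:
apply_moves --pt "0 -0.004 0 0 0 0 -1" --pt "0 -0.004 0 0 0 0 -1" --pt "0 -0.004 0 0 0 0 -1" --pt "0 -0.003 0 0 0 0 -1" --pt "0 -0.003 0 0 0 0 -1" --pt "0 -0.003 0 0 0 0 -1" --pt "0 -0.003 0 0 0 0 -1" --pt "0 -0.003 0 0 0 0 -1" --pt "0 -0.003 0 0 0 0 -1" --pt "0 -0.003 0 0 0 0 -1" --pt "0 -0.003 0 0 0 0 -1" --pt "0 -0.003 0 0 0 0 -1" --pt "0 -0.003 0 0 0 0 -1"

```text
time: 21.4
tcp_pos: [0.458, 0.0538, -0.0269]
ee_rot: [-0.516, 0.483, 0.516, 0.483]
wrist_force: [-1.6, -0.3, 1.8]
gripper_width: 0.002
```

Run:
```python
from ov2 import *
show()
t=torack(robot.observe()['tcp_pos'])
box("side",(230,170,380,290),5,"pics/s19.png",[t[0]+.048,.0285,0])
```

```text
t 21.4 tcp [ 0.458   0.0538 -0.0269] rack [-0.1321  0.0287] F [-1.62 -0.27  1.78] w 0.002
x [ 0.     0.001 -1.   ] y [-0.998 -0.067 -0.   ] z [-0.067  0.998  0.   ]
q [ 0.117  0.3   -0.517  0.753  0.     0.05 ]
```

View pics/s19.png

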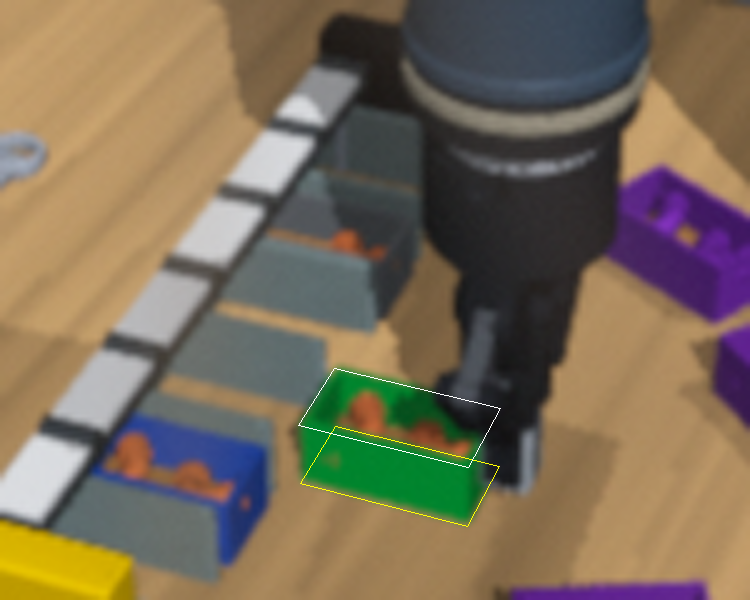

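Call:
apply_moves --pt "0 -0.003 0 0 0 0 -1" --pt "0 -0.003 0 0 0 0 -1" --pt "0 -0.003 0 0 0 0 -1" --pt "0 -0.003 0 0 0 0 -1" --pt "0 -0.003 0 0 0 0 -1" --pt "0 -0.003 0 0 0 0 -1" --pt "0 -0.003 0 0 0 0 -1" --pt "0 -0.003 0 0 0 0 -1" --pt "0 -0.003 0 0 0 0 -1" --pt "0 -0.003 0 0 0 0 -1"

```text
time: 22.28
tcp_pos: [0.4879, 0.0558, -0.0269]
ee_rot: [-0.516, 0.483, 0.516, 0.483]
wrist_force: [-1.0, 0.3, -1.1]
gripper_width: -0.001
```

Run:
```python
from ov2 import *
show()
t=torack(robot.observe()['tcp_pos'])
box("side",(230,170,380,290),5,"pics/s20.png",[t[0]+.049,.0285,0])
```

```text
t 22.28 tcp [ 0.4879  0.0558 -0.0269] rack [-0.1021  0.0287] F [-0.96  0.32 -1.11] w -0.001
x [ 0.  0. -1.] y [-0.998 -0.067 -0.   ] z [-0.067  0.998  0.   ]
q [ 0.114  0.352 -0.44   0.778  0.     0.047]
```

View pics/s20.png

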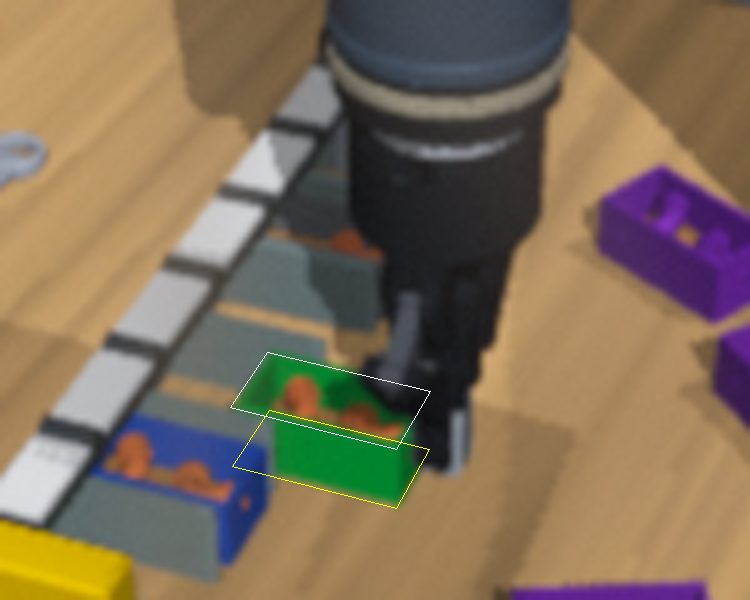

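Call:
apply_moves --pt "0 -0.003 0 0 0 0 -1" --pt "0 -0.003 0 0 0 0 -1" --pt "0 -0.003 0 0 0 0 -1" --pt "0 -0.003 0 0 0 0 -1" --pt "0 -0.003 0 0 0 0 -1" --pt "0 -0.003 0 0 0 0 -1" --pt "0 -0.003 0 0 0 0 -1" --pt "0 -0.003 0 0 0 0 -1" --pt "0 -0.003 0 0 0 0 -1" --pt "0 -0.003 0 0 0 0 -1"

```text
time: 23.17
tcp_pos: [0.5178, 0.0578, -0.0269]
ee_rot: [-0.516, 0.483, 0.516, 0.483]
wrist_force: [-1.4, 0.1, 0.2]
gripper_width: -0.003
```

Call:
apply_moves --pt "0 -0.003 0 0 0 0 -1" --pt "0 -0.003 0 0 0 0 -1" --pt "0 -0.003 0 0 0 0 -1" --pt "0 -0.003 0 0 0 0 -1" --pt "0 0 0 0 0 0 -1"

```text
time: 23.58
tcp_pos: [0.5303, 0.0587, -0.0268]
ee_rot: [0.517, -0.483, -0.516, -0.483]
wrist_force: [0.1, 0.2, -0.3]
gripper_width: 0.004
```

Run:
```python
from ov2 import *
show()
t=torack(robot.observe()['tcp_pos'])
box("side",(230,170,380,290),5,"pics/s21.png",[t[0]+.049,.0285,0])
```

```text
t 23.58 tcp [ 0.5303  0.0587 -0.0268] rack [-0.0596  0.0287] F [ 0.14  0.17 -0.26] w 0.004
x [ 0.001  0.001 -1.   ] y [-0.998 -0.067 -0.001] z [-0.067  0.998  0.   ]
q [ 0.11   0.425 -0.326  0.819  0.     0.043]
```

View pics/s21.png

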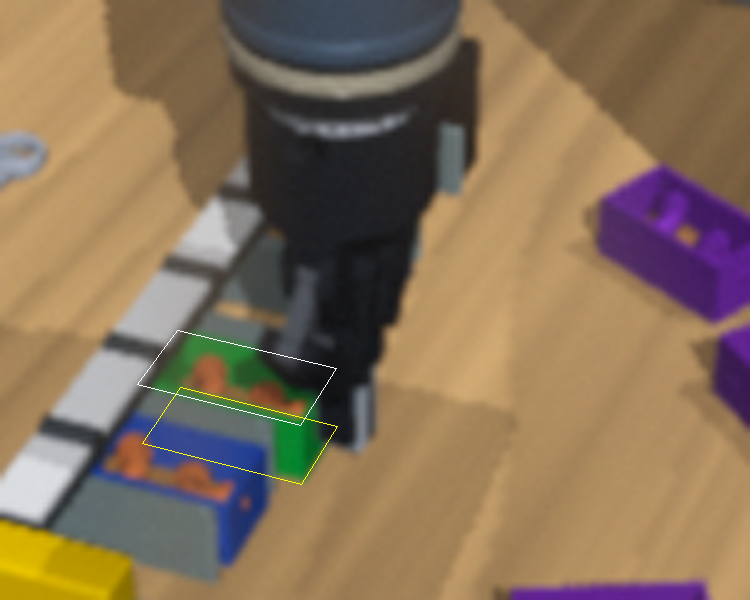

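Call:
apply_moves --pt "0 -0.003 0 0 0 0 -1" --pt "0 -0.003 0 0 0 0 -1" --pt "0 0 0 0 0 0 -1"

```text
time: 23.88
tcp_pos: [0.5361, 0.0591, -0.0268]
ee_rot: [0.516, -0.483, -0.516, -0.483]
wrist_force: [0.5, -1.1, -0.6]
gripper_width: 0.003
```

Call:
apply_moves --pt "0 -0.002 0 0 0 0 -1" --pt "0 0 0 0 0 0 -1"

```text
time: 24.05
tcp_pos: [0.5377, 0.0592, -0.0268]
ee_rot: [0.516, -0.483, -0.516, -0.483]
wrist_force: [-1.0, -0.3, 0.8]
gripper_width: 0.001
```

Call:
apply_moves --pt "0 -0.001 0 0 0 0 -1" --pt "0 0 0 0 0 0 -1"

```text
time: 24.22
tcp_pos: [0.5385, 0.0592, -0.0269]
ee_rot: [-0.516, 0.483, 0.516, 0.483]
wrist_force: [0.4, 0.1, 0.7]
gripper_width: -0.0
```

Call:
apply_moves --pt "0 -0.001 0 0 0 0 -1" --pt "0 0 0 0 0 0 -1"

```text
time: 24.38
tcp_pos: [0.5396, 0.0593, -0.0268]
ee_rot: [0.516, -0.483, -0.516, -0.483]
wrist_force: [-2.0, -0.4, 0.5]
gripper_width: -0.001
```

Call:
apply_moves --pt "0 -0.001 0 0 0 0 -1" --pt "0 0 0 0 0 0 -1"

```text
time: 24.55
tcp_pos: [0.5396, 0.0593, -0.027]
ee_rot: [-0.516, 0.483, 0.517, 0.483]
wrist_force: [-6.4, -0.9, 5.6]
gripper_width: -0.0
```

Call:
apply_moves --pt "0 -0.001 0 0 0 0 -1" --pt "0 0 0 0 0 0 -1"

```text
time: 24.72
tcp_pos: [0.5396, 0.0593, -0.0271]
ee_rot: [-0.516, 0.484, 0.517, 0.482]
wrist_force: [-13.1, -1.1, 9.5]
gripper_width: 0.001
```

Call:
apply_moves --pt "0 -0.001 0 0 0 0 -1" --pt "0 0 0 0 0 0 -1"

```text
time: 24.88
tcp_pos: [0.5395, 0.0592, -0.0273]
ee_rot: [-0.515, 0.484, 0.518, 0.482]
wrist_force: [-18.6, -0.9, 16.3]
gripper_width: -0.002
```

Run:
```python
from ov2 import *
show()
box("side",(230,170,380,290),5,"pics/s22.png",[-.003,.029,0])
```

```text
t 24.88 tcp [ 0.5395  0.0592 -0.0273] rack [-0.0504  0.0287] F [-18.6   -0.91  16.27] w -0.002
x [-0.005  0.    -1.   ] y [-0.998 -0.067  0.005] z [-0.067  0.998  0.   ]
q [ 0.109  0.446 -0.293  0.836  0.001  0.042]
```

View pics/s22.png

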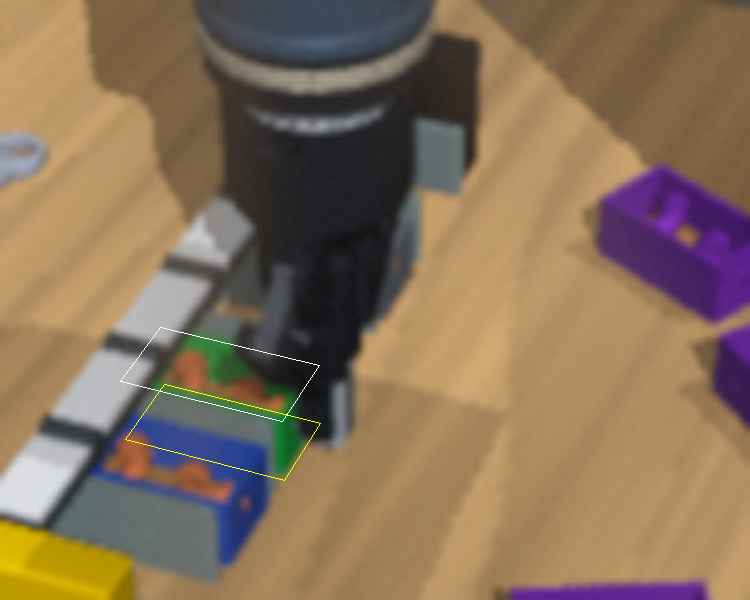

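The force rose to about 19 N with the tool stopped at rack x = −50 mm, which is the expected home position. The bin's near corner at crop (280,477) agrees with the overlay. Back off horizontally, then up and away.

Call:
apply_moves --pt "0 0.003 0 0 0 0 -1" --pt "0 0.005 0 0 0 0 -1" --pt "0 0.01 0 0 0 0 -1" --pt "0 0.015 0 0 0 0 -1" --pt "-0.03 0.01 0 0 0 0 -1" --pt "-0.04 0 0 0 0 0 -1" --pt "-0.04 0.01 0 0 0 0 -1" --pt "-0.03 0.02 0 0 0 0 -1" --pt "0 0.03 -0.02 0 0 0 -1" --pt "0 0.03 -0.03 0 0 0 -1" --pt "0 0.02 -0.035 0 0 0 -1" --pt "0 0 -0.035 0 0 0 -1" --pt "0 0 -0.035 0 0 0 -1" --pt "0 0 -0.035 0 0 0 -1" --pt "0 0 -0.035 0 0 0 -1" --pt "0 0 -0.035 0 0 0 -1" --pt "0 0 0 0 0 0 -1"

```text
time: 26.35
tcp_pos: [0.4079, -0.2146, 0.113]
ee_rot: [0.516, -0.484, -0.515, -0.484]
wrist_force: [0.3, 1.3, -0.7]
gripper_width: -0.001
```

Run:
```python
from ov2 import *
show()
box("side",(200,170,340,290),5,"pics/s23.png",[-.003,.029,0])
box("top",(150,165,350,285),4,"pics/t23.png",[-.003,.029,0])
im=robot.get_image("top")[:,:,::-1]; cv2.imwrite("pics/t24.png",im)
h=cv2.cvtColor(np.ascontiguousarray(im),cv2.COLOR_BGR2HSV)[180:285,220:300]
ys,xs=np.nonzero(cv2.inRange(h,(50,120,50),(75,255,255)))
W=np.array([torack(w) for w in unproj("top",np.c_[xs+220,ys+180],.032)])
print(len(W),W.min(0),W.max(0),cv2.minAreaRect(W.astype(np.float32)))
```

```text
t 26.35 tcp [ 0.4079 -0.2146  0.113 ] rack [-0.1999 -0.2358] F [ 0.3   1.31 -0.72] w -0.001
x [ 0.002 -0.001 -1.   ] y [-0.998 -0.063 -0.001] z [-0.063  0.998 -0.002]
q [-4.840e-01  1.630e-01 -3.010e-01  1.105e+00 -1.000e-03 -5.470e-01]
98 [-0.04230104  0.00799263] [0.01300387 0.04739257] ((-0.01470208540558815, 0.027738619595766068), (0.0394042506814003, 0.055252328515052795), 89.75286102294922)
```

View pics/t23.png

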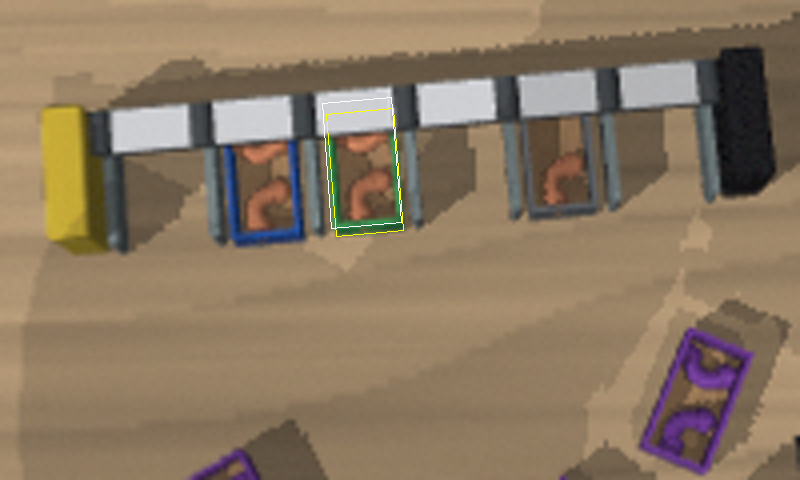

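View pics/s23.png

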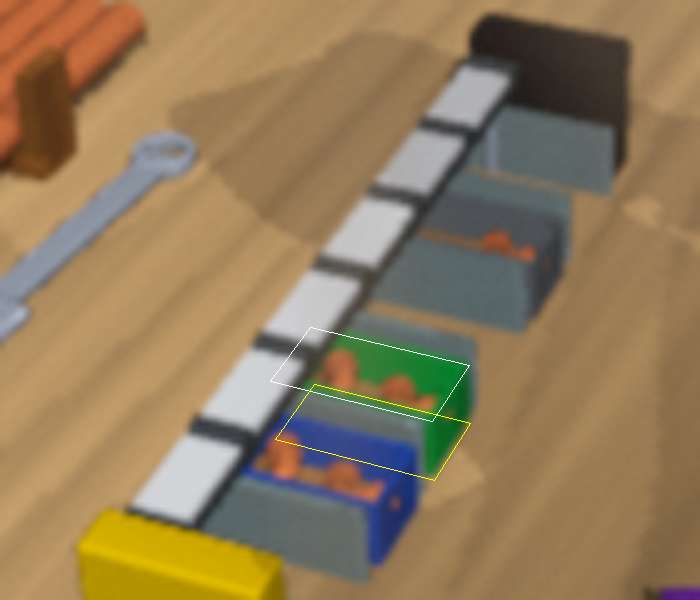

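The top view shows the green bin straight in the third gap at crop (365,165), its near end level with the overlay and the noses. The blue and grey bins are unmoved, all six pads are level, and the hand is clear.

Run:
```python
from cell import robot
print(robot.hand_in())
```

```text
the job is handed in; nothing more can be done
None
```

I slid a shut fingertip along the rail from the first pad, over both ribs, to the third pad (gap y = +29 mm), then lifted off. Wrist forces stayed around 3–5 N. I then pushed the green bin sideways and straight with one finger, pushed it from behind into the third gap, backed out, and handed in at about 26.5 s.

**Last checks:**
- **Bin position:** in the top view the bin is straight in the gap. It is about 1 mm off the centre line, and its near end is within about 2 mm of the divider noses. The final push met a firm stop at the expected home position, at about 19 N.
- **Surroundings:** the rail pads, the other bins and the wrench look undisturbed in the last pictures, and the hand is clear. I did not check the elbow, coupling, tin and mug separately at the end, but the arm did not work near them.

**What disagreed:**
- **Tool point:** the pictures and the first touch both put the real fingertips about 38 mm behind the reported TCP. My first approach to the rail therefore stopped short in the air. I worked from contact and pictures after that.
- **Final push:** there was also about 16 N of upward wrist force that I could not explain. The bin showed no sign of tipping afterwards.
- **Step order:** I did not see the per-pad contact forces, so the order of rail steps rests on the wrist force and the pictures.

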